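# Sort the annealed glass and show the stopper to the inspection camera

### The arm

A 6-joint arm with a two-finger parallel gripper is mounted at the origin on the work surface. World frame = base frame: x ahead of the robot, y to its left, z up, the work surface at z = 0. Lengths are in mm, angles in rad, forces in N, time in s.
With the tool pointing down it reaches from about 350 to 875 mm from the base axis. Payload 4.2 kg.
Tool frame: the origin (TCP) lies at the very end of the fingers, on their centre line; the grasp point (between the pads) lies 19 mm behind it (arm.grasp_offset is the distance from the TCP to the grasp point, in mm); z points along the fingers, y is the direction in which the jaws open and shut (so a half turn about z gives the same grasp; the last joint's range is limited). The gripper opens to 85 mm and grips with 20 to 120 N. Pads are 22 mm wide; open, the fingers measure 114 mm over their backs; the gripper's body (76 mm by 85 mm) begins 54 mm behind the grasp point. The pads swing forward as they close: fully open they stand 13 mm farther back than shut.
Start: joints at [1.377, 0.385, 0.008, 0, -1.194, -0.259], TCP at [273.394, 562.01, 231.312] pointing down, gripper open.
Joint ranges: [-3.14, 3.14], [-1.21, 2.06], [-1.07, 1.41], [-3.16, 2.05], [-2.99, -0.16], [-3.1, 3.1]. Speed limits (rad/s): [2.79, 2.79, 3.14, 3.14, 3.14, 3.14].

### API

Orientations are given as a unit quaternion [x, y, z, w].
In Python, from bench import arm gives the robot as it stands.
- The arm moves only by the tool arm_command, never from a script. Its argument "commands" is one flat list of numbers, 4 for each row, row after row: the shift along the tool's x, y, z in m, then the turn about the tool's z in degrees. In form: [tx, ty, tz, roll, tx, ty, tz, roll, ...]. A call has exactly 5 rows; each row shifts and turns the pose as measured when the row begins, along the tool's axes as they then stand; what a row does not reach is not made up. A row lasts 1/10 s, in which the tool goes at most 50 mm and 8.59 degrees, less where a joint would pass 70% of its speed; a pose out of reach is approached as far as the arm can. A call with a gripper value outside its range is refused whole. "jaw" is the opening, from 0 (shut) to 1 (fully open), set as the call begins (left out, the last holds). The fingers move at their own pace and stop on an object; the grip force is fixed at half the most. Time passes only in rows, so rows that do not move let the fingers close, or fill a call up. It gives the time, the measured TCP pose, the force and the opening at its end, in the units of the state.
- arm.read_state(): the state, without advancing time (a new reading comes with each control period).
- arm.get_image(name): name is "scene" or "top" or "wrist"; returns the picture (480x640x3 uint8, red, green, blue); there is no depth.
- arm.camera_info(name): a dict with "camera_matrix" (3x3 intrinsics, pixels), "world_from_camera" (4x4, takes a point from camera to world coordinates). Camera axes: x right, y down, z forward; pixel columns grow to the right and rows downward; lengths in mm; the calibration is good to about 2 mm. A picture is of the moment at which its call begins: read the wrist's pose just before it. camera_info takes no time and is no camera call; for the wrist camera it gives the pose at the moment of the call.
- arm.job_done(): hands the job in, once; it reports no verdict.
Trained networks look in the newest picture that a camera, given by its name, has taken for a name from the list of things; names that differ only in an ending like _2 or _b are one class to them, and where a whole thing is asked for, a point or a joint stands for the part that bears it (a point fixed in the world has none). Each returns a list of dicts, best first, with "confidence" (0 to 1); they miss things now and then, are a little off and sometimes report something else, mostly with a low value. They report only what shows in the picture. A call takes as long as a camera call. They do not tell look-alikes from the thing itself.
- arm.regions_of(camera, target): "mask" (480x640 bool, what is visible of it).
- arm.place_of(camera, target): "centre" ([x, y, z] in mm, in the coordinates of the camera as it stood for that picture, good to about 4 mm: a listed point, or the origin of a listed thing).
The state is a dict: "clock": time; "joints": joint angles; "joint_vel": joint speeds; "joint_efforts": joint torques, N m; "position": TCP position; "ee_rot": TCP orientation; "contact_force": force on the tool from outside, world axes, zero at the start; "wrist_torque": the same for the moment, N m; "gripper_width": finger opening in mm.
Only numpy, scipy, OpenCV 4.12 (cv2) and the standard library are available. Lean on these libraries where they do the work, as an engineer would, in place of code of your own. Each camera call takes 0.05 s, during which the arm holds its last target.

### The job

Sort the amber glass on the grey cooling board: lay the drawer knob in the tray that already holds a knob and the knife rest in the tray that already holds a knife rest, setting them down rather than dropping them. Then pick up the bottle stopper and show it to the inspection camera: hold it level in the air with its shank pointing straight at the lens, its middle at lens height and 120 mm in front of the lens, and finish while still holding it there motionless. Leave everything else where it is and do not bump the camera.

Things in the scene. Friction and masses are not known exactly. Their poses are not given: they have to be found in the camera images.
- knob: Amber glass drawer knob to be sorted, a mushroom standing upright on its foot on the grey board, 39 tall. Foot 28 across, narrow stem 18 across, round cap 40 across with an upright rim from 18 to 31 above the foot, slightly domed top. Origin at the centre of the foot's underside, z up. About 80 g.
- rest: Amber glass knife rest to be sorted, a dumbbell-shaped bar lying level on the grey board, 92 long along its own x. Middle bar 16 wide and 62 long, its faces 4 to 20 above the underside; at each end a square block 16 long (x), 26 wide (y), 24 high. Origin below its middle, at the height of its underside. About 85 g.
- stopper: Amber glass bottle stopper, 90 long along its own x, lying on the grey board. Flat-sided head 40 x 40, 24 thick, from x = -45 to x = -5; round tapered shank from x = -5 (20 across) to its tip at x = +45 (14 across), its centre line 12 above the underside. Origin at mid-length, on the underside; its centre of mass is about 13 towards the head (x = -13). x points from the head to the shank's tip. About 130 g.
- stopper_mid (a point): The stopper's middle: half-way along its length, on its centre line (12 above the stopper's origin).
- stopper_tip (a point): Centre of the shank's end face (45 along the stopper's x from stopper_mid).
- board: Fixed grey cooling board, 280 (x) x 400 (y), 12 thick, on the bench before the robot; knob, rest and stopper lie on it in any of three places. Origin at the centre of its underside.
- tray_knobs: Fixed low plywood tray for knobs, 200 (its x) x 150 (its y) outside, 30 high, walls 6 thick, inner floor 6 above the bench. It stands left or right of the board and already holds one knob, towards its far (+x) end, about x = +65; the rest of it is empty. Origin at the centre of its underside.
- tray_rests: Fixed low plywood tray for knife rests, the same size as the knob tray, on the other side of the board. It already holds one knife rest, lying across (along the tray's y) towards its far (+x) end, at about x = +68; the rest of it is empty. Origin at the centre of its underside.
- camera: Fixed inspection camera on a stand beyond the board, 208 high: foot plate 100 x 120, aluminium camera body 70 x 56 x 56, black lens tube. It looks level along its own -x, roughly towards the robot. Origin at the centre of the foot's underside.
- camera_lens (a point): Centre of the lens's front face, 180 above the bench (at x = -50 in the camera's frame).
- camera_spot (a point): The point straight in front of the lens, 120 from its front face and at its height, 180 above the bench: where the stopper's middle belongs. Axes as the camera's; the camera looks along -x.
- knob_sample: Bystander: the amber knob already in the knob tray, same shape as the knob. Origin at the centre of its underside.
- rest_sample: Bystander: the amber knife rest already in the knife-rest tray, same shape as the rest. Origin at the centre of its underside.
- tweezers: Bystander: steel tweezers, V-shaped, about 90 x 26, 8 thick, lying on the board's near middle. Origin at the centre of its underside.
- wood_block: Bystander: wooden block 45 x 60 x 30 on the board's far left corner. Origin at the centre of its underside.
- cork_pad: Bystander: cork pad 50 x 50 x 22 on the board's far right corner. Origin at the centre of its underside.
- squeeze_bottle: Bystander: white squeeze bottle, 60 across, 150 tall, standing far left. Origin at the centre of its underside.
- bucket: Bystander: small metal bucket, 90 across, 90 tall, standing far right. Origin at the centre of its underside.
- brush: Bystander: bench brush lying far out on the left. Origin at the centre of its underside.
Not all that is in view belongs to the job. Leave any purple look-alike of the camera alone.

How it is judged:
By the outcome, as a careful person would: the job done as asked, in the order asked, and still so for the second after the job is handed in, while the arm keeps its last pose, push and grip.
It also fails if it takes over 66 s, if anything falls off the work surface, if the arm or the gripper's body presses on something with over 40 N, if the wrist force passes 120 N, or if a joint passes its speed limit or range.

## Working session

There is one attempt and no reset: what is moved stays moved. The work goes in short steps, Python scripts to look and compute and a tool call to move; the robot and the scene stay as the last step left them, time stands still between calls to the robot, and variables do not carry over. Pictures are saved under pics/ and viewed, and the job is handed in when it is done.

Besides the shell and the picture viewer there is one more tool, called by a JSON object that holds its "op" and its "data". arm_command: Moves the arm, as the interface text tells. Its arguments: {"type":"object","properties":{"commands":{"type":"array"},"jaw":{"type":"number"}},"required":["commands"]}

```bash
ls; mkdir -p pics
python3 - <<'E'
from bench import arm
import cv2
s=arm.read_state(); print(s)
for n in ("scene","top"):
    im=arm.get_image(n); cv2.imwrite(f"pics/{n}0.png",im[:,:,::-1])
    i=arm.camera_info(n); print(n,i)
E
```

```text
pics
{'clock': 0.0, 'joints': array([ 1.37659516e+00,  3.85567779e-01,  6.63223046e-03, -4.93665701e-04,
       -1.19400121e+00, -2.58605648e-01]), 'joint_vel': array([ 0.00159204, -0.00119415, -0.00249641,  0.00061128,  0.00086264,
        0.00012995]), 'joint_efforts': array([-5.25372070e-05, -3.92286372e+01,  1.88396662e+01,  4.18629304e+00,
       -4.64885714e-03,  8.12877147e-06]), 'position': array([273.15822549, 561.50145347, 230.21810778]), 'ee_rot': array([ 9.74459009e-01, -2.24562781e-01, -1.94843462e-04,  1.07704936e-03]), 'contact_force': array([ 0.74627077, -0.17474662, -0.11610465]), 'wrist_torque': array([-0.00918574, -0.03044909,  0.03588182]), 'gripper_width': 85.04007638068617}
scene {'camera_matrix': array([[513.17428325,   0.        , 316.06151441],
       [  0.        , 513.17428325, 242.60771743],
       [  0.        ,   0.        ,   1.        ]]), 'world_from_camera': array([[ 2.31510274e-01,  6.85309422e-01, -6.90473742e-01,
         1.56661290e+03],
       [ 9.72790626e-01, -1.69661855e-01,  1.57775959e-01,
        -1.70030259e+02],
       [-9.02170485e-03, -7.08213139e-01, -7.05941044e-01,
         1.12350258e+03],
       [ 0.00000000e+00,  0.00000000e+00,  0.00000000e+00,
         1.00000000e+00]])}
top {'camera_matrix': array([[613.55279745,   0.        , 320.95621743],
       [  0.        , 613.55279745, 232.89783722],
       [  0.        ,   0.        ,   1.        ]]), 'world_from_camera': array([[ 1.11049414e-02, -9.80893796e-01,  1.94226778e-01,
         3.29224137e+02],
       [-9.99936589e-01, -1.05301205e-02,  3.99176343e-03,
         5.60822718e+01],
       [-1.87026460e-03, -1.94258791e-01, -9.80948533e-01,
         1.53866581e+03],
       [ 0.00000000e+00,  0.00000000e+00,  0.00000000e+00,
         1.00000000e+00]])}
```

View pics/scene0.png

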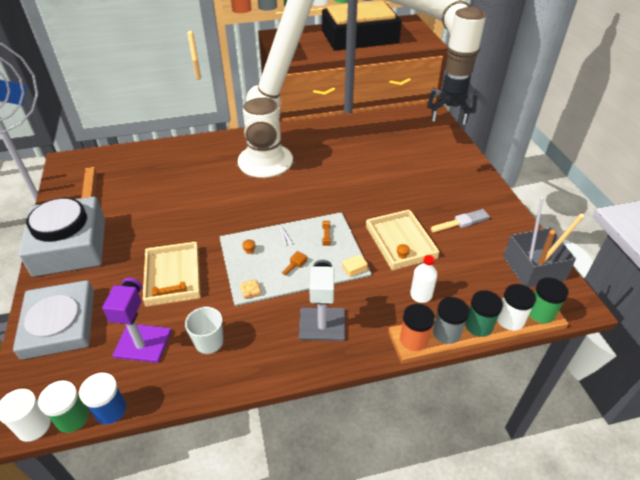

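View pics/top0.png

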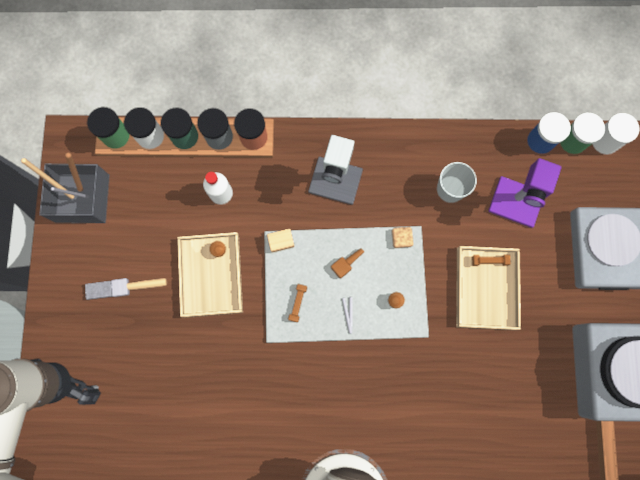

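```bash
cat > h.py <<'E'
import numpy as np, cv2
from bench import arm
from scipy.spatial.transform import Rotation as R
def w(n,p,i=None):
    i=i or arm.camera_info(n); T=i["world_from_camera"]; return T[:3,:3]@np.array(p)+T[:3,3]
def proj(n,P,i=None):
    i=i or arm.camera_info(n); T=i["world_from_camera"]; c=T[:3,:3].T@(np.array(P,float)-T[:3,3]); q=i["camera_matrix"]@c; return q[:2]/q[2]
def ray(n,uv,i=None):
    i=i or arm.camera_info(n); T=i["world_from_camera"]; d=T[:3,:3]@np.linalg.inv(i["camera_matrix"])@np.array([uv[0],uv[1],1.]); return T[:3,3],d/np.linalg.norm(d)
def tri(rays):
    A=np.zeros((3,3));b=np.zeros(3)
    for o,d in rays:
        P=np.eye(3)-np.outer(d,d);A+=P;b+=P@o
    x=np.linalg.solve(A,b); return x,[np.linalg.norm((np.eye(3)-np.outer(d,d))@(x-o)) for o,d in rays]
def onz(n,uv,z,i=None):
    o,d=ray(n,uv,i); return o+d*(z-o[2])/d[2]
E
python3 - <<'E'
from h import *
np.set_printoptions(precision=1,suppress=True)
names="knob rest stopper stopper_mid stopper_tip board tray_knobs tray_rests camera camera_lens camera_spot".split()
for n in names:
    rs=[]
    for c in("top","scene"):
        for k in arm.place_of(c,n)[:4]:
            W=w(c,k["centre"]); print(n,c,round(k["confidence"],2),W,proj(c,W))
E
```

```text
knob top 0.73 [731.8 318.8   6. ] [221.9 194.2]
knob top 0.6 [ 459.6 -119.1   13.4] [393.4 301.6]
knob scene 0.58 [ 466.1 -127.    13.5] [248.9 250.8]
rest top 0.72 [456.8 115.5  14.9] [298.7 301.6]
rest scene 0.67 [ 568.2 -366.4    3.7] [170.1 292.9]
rest scene 0.64 [563.8 -10.7  27.1] [292.9 264. ]
stopper top 0.68 [559.9  -5.3   6.4] [347.4 261.4]
stopper scene 0.66 [561.9  -8.7  12.1] [293.7 266.9]
stopper_mid top 0.67 [559.   -5.3  18.1] [347.6 261.1]
stopper_mid top 0.37 [489.4 545.7   1.7] [127.9 287.2]
stopper_mid scene 0.51 [559.   -5.8  27.1] [294.2 262.5]
stopper_mid scene 0.19 [427.4  -8.   15.3] [285.1 235.1]
stopper_tip top 0.68 [586.4 -38.3  27.1] [361.  249.9]
stopper_tip scene 0.5 [589.6 -46.2  24.6] [282.6 273.2]
board top 0.69 [503.4  -2.4   0.9] [346.1 284. ]
board scene 0.71 [730.7  35.1 182.1] [321.9 266.4]
board scene 0.68 [509.7  -2.   -0.3] [292.5 256.9]
tray_knobs top 0.68 [525.8 340.1   1.3] [210.4 273.7]
tray_knobs top 0.55 [581.3 315.7   5. ] [220.7 251.8]
tray_knobs scene 0.68 [530.5 339.5  -5.4] [401.8 243.6]
tray_rests top 0.61 [ 495.5 -354.8   -1.6] [486.4 288.8]
tray_rests scene 0.76 [ 500.3 -357.2   -0.5] [172.8 275.8]
camera top 0.79 [ 719.4 -438.2   -3.7] [514.9 202.8]
camera scene 0.87 [775.8  21.9   0.8] [321.2 325.3]
camera scene 0.69 [ 717.9 -445.5   -0.3] [141.5 342.9]
camera_lens top 0.95 [721.9  41.7 181.2] [330.2 180. ]
camera_lens top 0.74 [ 672.7 -425.7  176.9] [534.8 203.4]
camera_lens scene 0.97 [ 675.  -425.4  178.3] [131.7 284.6]
camera_lens scene 0.62 [730.3  34.6 181. ] [321.7 266.6]
camera_lens scene 0.4 [ 756.3 -281.2    6.8] [205.9 340.7]
camera_spot top 0.65 [427.4  -5.7   8.2] [347.5 314.3]
```

Run:
```python
from h import *
im=cv2.imread("pics/top0.png"); c=cv2.resize(im[130:345,170:530],None,fx=2.2,fy=2.2,interpolation=cv2.INTER_CUBIC)
cv2.imwrite("pics/topcrop.png",c)
im=arm.get_image("wrist"); cv2.imwrite("pics/w0.png",im[:,:,::-1])
s=arm.read_state();i=arm.camera_info("wrist");print(i,R.from_quat(s["ee_rot"]).as_matrix(),s["position"])
```

```text
{'camera_matrix': array([[350.12433488,   0.        , 325.59426048],
       [  0.        , 350.12433488, 242.64597044],
       [  0.        ,   0.        ,   1.        ]]), 'world_from_camera': array([[-4.38354081e-01, -8.60015235e-01, -2.61188620e-01,
         3.40026329e+02],
       [-8.98801512e-01,  4.19838186e-01,  1.26062441e-01,
         5.29795702e+02],
       [ 1.24133714e-03,  2.90016712e-01, -9.57020776e-01,
         3.74882753e+02],
       [ 0.00000000e+00,  0.00000000e+00,  0.00000000e+00,
         1.00000000e+00]])} [[ 8.99237205e-01 -4.37461365e-01 -4.78895657e-05]
 [-4.37461366e-01 -8.99237206e-01 -8.83396334e-06]
 [-3.91995616e-05  2.88936633e-05 -9.99999999e-01]] [273.35914976 562.01205654 231.31061453]
```

View pics/topcrop.png

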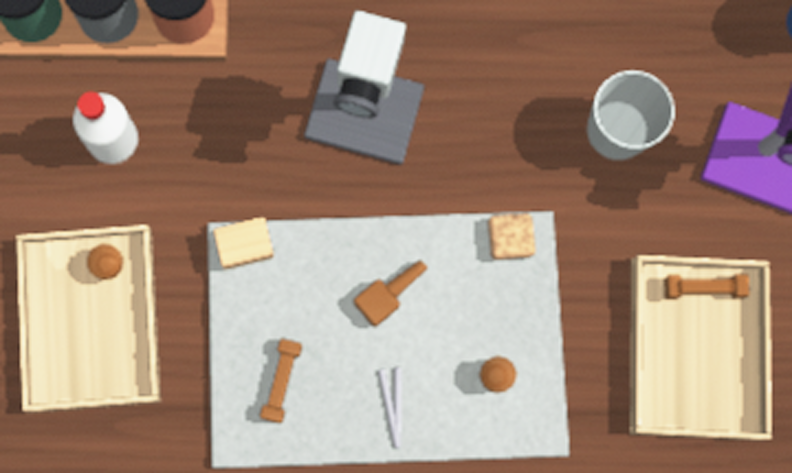

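View pics/w0.png

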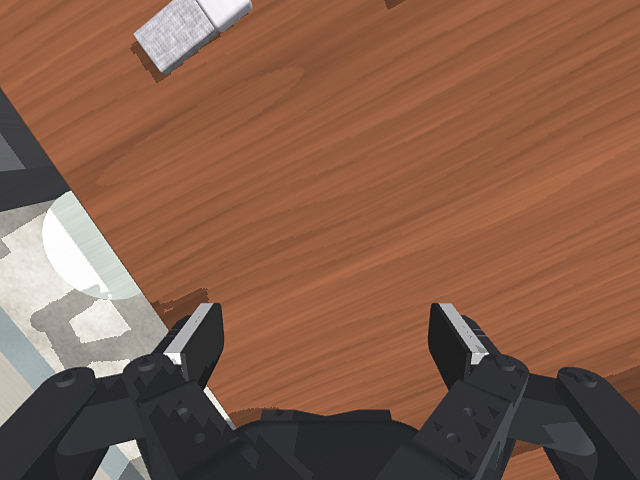

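```bash
cat >> h.py <<'E'
def yaw(s=None):
    s=s or arm.read_state(); m=R.from_quat(s["ee_rot"]).as_matrix(); return np.degrees(np.arctan2(m[1,0],m[0,0]))
def plan(ways,step=45,rstep=8):
    """ways: list of (x,y,z,yawdeg[,step]); prints rows in tool axes"""
    s=arm.read_state(); p=s["position"].copy(); y=yaw(s); rows=[]
    for wp in ways:
        t=np.array(wp[:3],float); st=wp[4] if len(wp)>4 else step
        dy=(wp[3]-y+180)%360-180 if abs(wp[3]-y)>360 else wp[3]-y
        n=int(max(1,np.ceil(np.linalg.norm(t-p)/st-1e-6),np.ceil(abs(dy)/rstep-1e-6)))
        for k in range(n):
            d=(t-p)/(n-k); a=np.radians(y)
            tx=d[0]*np.cos(a)+d[1]*np.sin(a); ty=d[0]*np.sin(a)-d[1]*np.cos(a); tz=-d[2]
            r=-(wp[3]-y)/(n-k)
            tx,ty,tz=[round(v,0) for v in(tx,ty,tz)]; r=round(r,1)
            rows.append([tx/1000,ty/1000,tz/1000,r])
            p=p+np.array([tx*np.cos(a)+ty*np.sin(a),tx*np.sin(a)-ty*np.cos(a),-tz]); y-=r
    while len(rows)%5: rows.append([0,0,0,0])
    for k in range(0,len(rows),5): print(str([v+0 for r in rows[k:k+5] for v in r]))
    print("end",p.round(1),round(y,1))
def st():
    s=arm.read_state(); print(round(s["clock"],2),s["position"].round(1),"yaw",round(yaw(s),1),"F",s["contact_force"].round(1),"w",round(s["gripper_width"],1),"q",s["joints"].round(2))
E
python3 -c "
from h import *
st(); plan([(480,0,280,0)])"
```

```text
1.25 [273.4 562.  231.3] yaw -25.9 F [ 0.6 -0.3  0.1] w 85.3 q [ 1.38  0.38  0.01 -0.   -1.19 -0.26]
[np.float64(0.031), np.float64(0.03), np.float64(-0.003), np.float64(-1.9), np.float64(0.03), np.float64(0.031), np.float64(-0.004), np.float64(-1.8), np.float64(0.029), np.float64(0.032), np.float64(-0.003), np.float64(-1.9), np.float64(0.028), np.float64(0.032), np.float64(-0.004), np.float64(-1.8), np.float64(0.027), np.float64(0.033), np.float64(-0.003), np.float64(-1.9)]
[np.float64(0.026), np.float64(0.034), np.float64(-0.004), np.float64(-1.8), np.float64(0.024), np.float64(0.035), np.float64(-0.003), np.float64(-1.9), np.float64(0.023), np.float64(0.036), np.float64(-0.004), np.float64(-1.8), np.float64(0.022), np.float64(0.036), np.float64(-0.003), np.float64(-1.9), np.float64(0.021), np.float64(0.037), np.float64(-0.004), np.float64(-1.8)]
[np.float64(0.02), np.float64(0.038), np.float64(-0.003), np.float64(-1.9), np.float64(0.019), np.float64(0.039), np.float64(-0.004), np.float64(-1.8), np.float64(0.017), np.float64(0.039), np.float64(-0.003), np.float64(-1.9), np.float64(0.016), np.float64(0.04), np.float64(-0.004), np.float64(-1.8), 0, 0, 0, 0]
end [ 4.802e+02 -4.000e-01  2.803e+02] -0.0
```

```bash
sed -i 's/str(\[v+0 for/str([float(v+0) for/' h.py
```

{"op": "arm_command", "data": {"commands": [0.031, 0.03, -0.003, -1.9, 0.03, 0.031, -0.004, -1.8, 0.029, 0.032, -0.003, -1.9, 0.028, 0.032, -0.004, -1.8, 0.027, 0.033, -0.003, -1.9], "jaw": 1}}

```text
clock: 1.75
position: [349.0, 358.9, 246.7]
ee_rot: [0.99, -0.138, 0.0, 0.001]
contact_force: [0.4, -0.4, 0.1]
gripper_width: 85.4
```

{"op": "arm_command", "data": {"commands": [0.026, 0.034, -0.004, -1.8, 0.024, 0.035, -0.003, -1.9, 0.023, 0.036, -0.004, -1.8, 0.022, 0.036, -0.003, -1.9, 0.021, 0.037, -0.004, -1.8]}}

```text
clock: 2.25
position: [427.1, 152.0, 267.3]
ee_rot: [0.999, -0.053, 0.002, -0.001]
contact_force: [0.2, -0.4, 1.0]
gripper_width: 85.5
```

{"op": "arm_command", "data": {"commands": [0.02, 0.038, -0.003, -1.9, 0.019, 0.039, -0.004, -1.8, 0.017, 0.039, -0.003, -1.9, 0.016, 0.04, -0.004, -1.8, 0, 0, 0, 0]}}

```text
clock: 2.75
position: [493.0, -18.7, 284.1]
ee_rot: [1.0, 0.012, 0.005, -0.001]
contact_force: [-0.9, 0.0, 0.3]
gripper_width: 85.6
```

Run:
```python
from h import *
np.set_printoptions(precision=1,suppress=True)
st(); i=arm.camera_info("wrist");im=arm.get_image("wrist"); cv2.imwrite("pics/w1.png",im[:,:,::-1]); np.save("w1.npy",i)
for n in "knob rest stopper stopper_mid stopper_tip".split():
    for k in arm.place_of("wrist",n)[:3]:
        W=w("wrist",k["centre"],i); print(n,round(k["confidence"],2),W,proj("wrist",W,i))
```

```text
2.75 [493.  -18.7 284.1] yaw 1.4 F [-0.9  0.   0.3] w 85.6 q [ 0.3  0.1 -0.2  0.  -1.2  1.3]
knob 0.79 [ 459.6 -123.     9.7] [409.9 231.6]
knob 0.35 [524.6 334.5  -0.1] [ 33.1 168.3]
rest 0.58 [455.  118.3  11.1] [214.  230.9]
stopper 0.61 [557.4 -10.7  13.9] [320.4 147.3]
stopper 0.33 [ 495.2 -355.8    3. ] [600.7 206.5]
stopper_mid 0.84 [556.7 -10.3  26. ] [319.8 148.2]
stopper_tip 0.91 [589.2 -43.4  24.6] [350.9 118. ]
stopper_tip 0.24 [ 458.5 -120.1   10. ] [407.5 232.4]
```

View pics/w1.png

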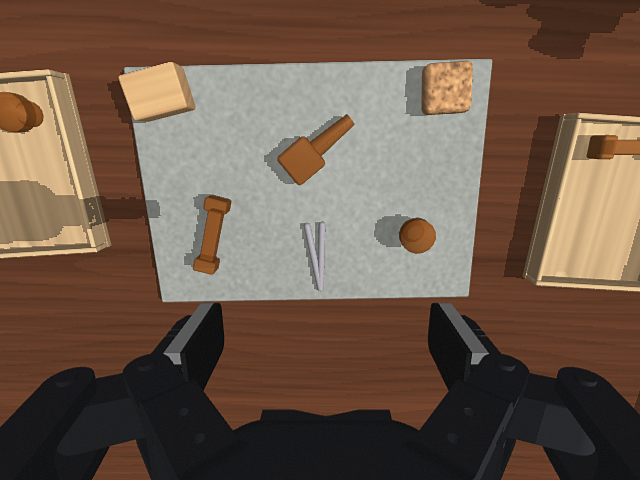

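```bash
cat > fit.py <<'E'
from h import *
from scipy.optimize import minimize
def box(x0,x1,y0,y1,z0,z1): return np.array([[x,y,z] for x in(x0,x1) for y in(y0,y1) for z in(z0,z1)],float)
def ring(r,z): a=np.linspace(0,2*np.pi,24,endpoint=False); return np.c_[r*np.cos(a),r*np.sin(a),np.full(24,z)]
def xr(r,x,zc): a=np.linspace(0,2*np.pi,24,endpoint=False); return np.c_[np.full(24,x),r*np.cos(a),zc+r*np.sin(a)]
M={"knob":[np.r_[ring(14,0),ring(14,4)],np.r_[ring(9,4),ring(9,18)],np.r_[ring(20,18),ring(20,31),ring(10,38),ring(1,39)]],
"rest":[box(-31,31,-8,8,4,20),box(-46,-30,-13,13,0,24),box(30,46,-13,13,0,24)],
"stopper":[box(-45,-5,-20,20,0,24),np.r_[xr(10,-5,12),xr(7,45,12)]]}
S=4
def render(parts,pose,cam,win):
    x,y,z,a=pose; c,s=np.cos(a),np.sin(a); u0,v0,u1,v1=win
    T=cam["world_from_camera"];K=cam["camera_matrix"]
    im=np.zeros(((v1-v0)*S,(u1-u0)*S),np.uint8)
    for p in parts:
        W=np.c_[c*p[:,0]-s*p[:,1]+x,s*p[:,0]+c*p[:,1]+y,p[:,2]+z]
        q=(W-T[:3,3])@T[:3,:3]@K.T; q=q[:,:2]/q[:,2:]
        q=(q-[u0,v0]+.5)*S-.5
        cv2.fillConvexPoly(im,cv2.convexHull((q*16).round().astype(np.int32)),1,shift=4)
    return cv2.resize(im.astype(np.float32),None,fx=1/S,fy=1/S,interpolation=cv2.INTER_AREA)
def amber(im):
    h=cv2.cvtColor(im,cv2.COLOR_RGB2HSV); return ((h[...,0]<18)&(h[...,1]>130)&(h[...,2]>60)).astype(np.uint8)
def fit(parts,pose0,views,free=(1,1,1,1)):
    """views: (maskfull,cam,win)"""
    fr=np.array(free,bool); sc=np.array([5,5,5,.15]); p0=np.array(pose0,float)
    def f(q):
        p=p0.copy(); p[fr]+=q*sc[fr]; L=0
        for m,c,wn in views:
            r=render(parts,p,c,wn); g=m[wn[1]:wn[3],wn[0]:wn[2]].astype(np.float32)
            L+=np.abs(r-g).sum()/(g.sum()+1)
        return L/len(views)
    best=None
    for t in range(3):
        n=fr.sum(); q0=np.zeros(n) if t==0 else best.x
        sim=np.r_[[q0],q0+np.eye(n)*(1 if t%2==0 else -.7)]
        o=minimize(f,q0,method="Nelder-Mead",options=dict(initial_simplex=sim,xatol=1e-3,fatol=1e-5,maxiter=600))
        if best is None or o.fun<best.fun: best=o
    p=p0.copy(); p[fr]+=best.x*sc[fr]; return p,best.fun
E
cat > run1.py <<'E'
from fit import *
np.set_printoptions(precision=2,suppress=True)
I={"top":arm.camera_info("top"),"scene":arm.camera_info("scene"),"w1":np.load("w1.npy",allow_pickle=True).item()}
P={"top":cv2.imread("pics/top0.png")[:,:,::-1],"scene":cv2.imread("pics/scene0.png")[:,:,::-1],"w1":cv2.imread("pics/w1.png")[:,:,::-1]}
init={"knob":(460,-121,12,0),"rest":(456,117,12,1.3),"stopper":(559,-7,12,-.87)}
for n,p0 in init.items():
    V={}
    for k in P:
        m=amber(np.ascontiguousarray(P[k])); u,v=proj(k,np.array(p0[:3])+[0,0,12],I[k]).round().astype(int)
        h=45 if k=="w1" else 30
        if n=="stopper" and k=="scene": h=20
        V[k]=(m,I[k],(u-h,v-h,u+h,v+h))
    fr=(1,1,1,0) if n=="knob" else (1,1,1,1)
    for ks in (["w1"],["top"],["scene"],["w1","top"],["w1","top","scene"]):
        if len(ks)==1: fr2=fr[:2]+(0,)+fr[3:]
        else: fr2=fr
        p,l=fit(M[n],p0,[V[k] for k in ks],fr2); print(n,ks,p[:3],np.degrees(p[3]).round(1),round(l,3))
    tiles=[]
    for k in P:
        wn=V[k][2]; c=P[k][wn[1]:wn[3],wn[0]:wn[2]].copy(); r=render(M[n],p,I[k],wn)
        c=cv2.resize(c,(250,250),interpolation=0); r=(cv2.resize(r,(250,250))>.5).astype(np.uint8)
        e=r-cv2.erode(r,np.ones((3,3))); c=np.ascontiguousarray(c); c[e>0]=(0,255,0); tiles.append(c)
    cv2.imwrite(f"pics/fit_{n}.png",np.hstack(tiles)[:,:,::-1])
E
python3 run1.py; python3 -c "
import cv2,numpy as np
cv2.imwrite('pics/fit_all.png',np.vstack([cv2.resize(cv2.imread(f'pics/fit_{n}.png'),(600,200)) for n in('knob','rest','stopper')]))"
```

```text
knob ['w1'] [ 461.97 -124.7    12.  ] 0.0 0.074
knob ['top'] [ 461.03 -122.07   12.  ] 0.0 0.282
knob ['scene'] [ 463.46 -125.8    12.  ] 0.0 0.905
knob ['w1', 'top'] [ 461.32 -125.37    8.67] 0.0 0.174
knob ['w1', 'top', 'scene'] [ 461.3  -125.49    8.58] 0.0 0.418
rest ['w1'] [390.54 143.53  12.  ] 146.5 0.778
rest ['top'] [482.96  73.87  12.  ] 90.7 1.384
rest ['scene'] [455.53 118.3   12.  ] 75.2 1.166
rest ['w1', 'top'] [451.98 119.83   3.18] 166.3 0.243
rest ['w1', 'top', 'scene'] [ 487.61  316.97 -236.58] 91.7 0.998
stopper ['w1'] [559.44  -8.97  12.  ] -49.3 0.072
stopper ['top'] [558.83  -8.2   12.  ] -49.2 0.318
stopper ['scene'] [558.39  -9.93  12.  ] -45.2 0.327
stopper ['w1', 'top'] [558.75  -8.06  -0.96] -49.6 0.175
stopper ['w1', 'top', 'scene'] [558.8   -8.5    8.22] -50.0 0.242
```

View pics/fit_all.png

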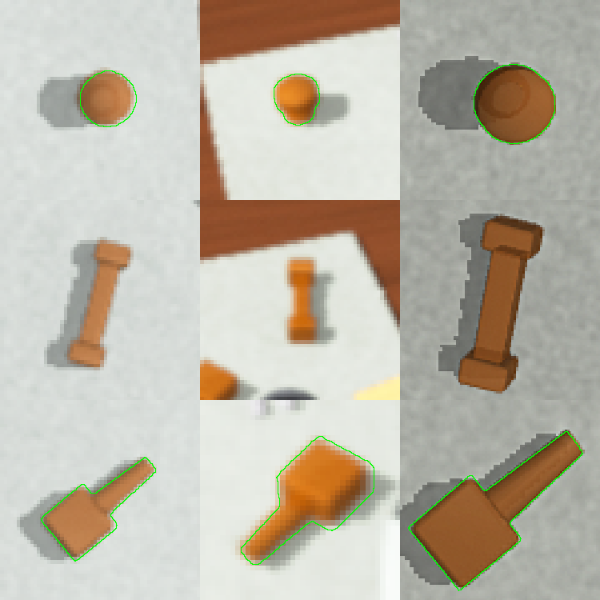

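```bash
python3 - <<'E'
s=open('run1.py').read()
s=s.replace("456,117,12,1.3","456,117,12,-.24")
s=s.replace("        h=45","        nl,lab,stt,_=cv2.connectedComponentsWithStats(m); l=lab[v-6:v+7,u-6:u+7]; l=l[l>0]; m=(lab==np.bincount(l).argmax()).astype(np.uint8)\n        h=45")
open('run1.py','w').write(s)
f=open('fit.py').read().replace("(h[...,1]>130)&(h[...,2]>60)","(h[...,1]>90)&(h[...,2]>50)&~((h[...,2]<150)&(h[...,1]<115))")
open('fit.py','w').write(f)
E
python3 run1.py; python3 -c "
import cv2,numpy as np
cv2.imwrite('pics/fit_all2.png',np.vstack([cv2.resize(cv2.imread(f'pics/fit_{n}.png'),(600,200)) for n in('knob','rest','stopper')]))"
```

```text
knob ['w1'] [ 462.12 -124.67   12.  ] 0.0 0.055
knob ['top'] [ 462.22 -123.76   12.  ] 0.0 0.2
knob ['scene'] [ 463.92 -125.85   12.  ] 0.0 0.175
knob ['w1', 'top'] [ 461.78 -124.88   10.13] 0.0 0.128
knob ['w1', 'top', 'scene'] [ 461.82 -125.32    9.14] 0.0 0.145
rest ['w1'] [453.35 117.35  12.  ] -14.6 0.138
rest ['top'] [454.05 118.35  12.  ] -14.6 0.256
rest ['scene'] [456.13 115.21  12.  ] -13.8 0.188
rest ['w1', 'top'] [452.75 119.3    5.54] -14.1 0.18
rest ['w1', 'top', 'scene'] [453.63 117.32  10.35] -14.2 0.219
stopper ['w1'] [559.21  -8.69  12.  ] -49.3 0.069
stopper ['top'] [558.46  -7.33  12.  ] -48.2 0.217
stopper ['scene'] [560.46 -10.93  12.  ] -47.7 0.226
stopper ['w1', 'top'] [559.3   -8.48   4.74] -49.4 0.128
stopper ['w1', 'top', 'scene'] [559.05  -8.58  10.38] -49.6 0.174
```

View pics/fit_all2.png

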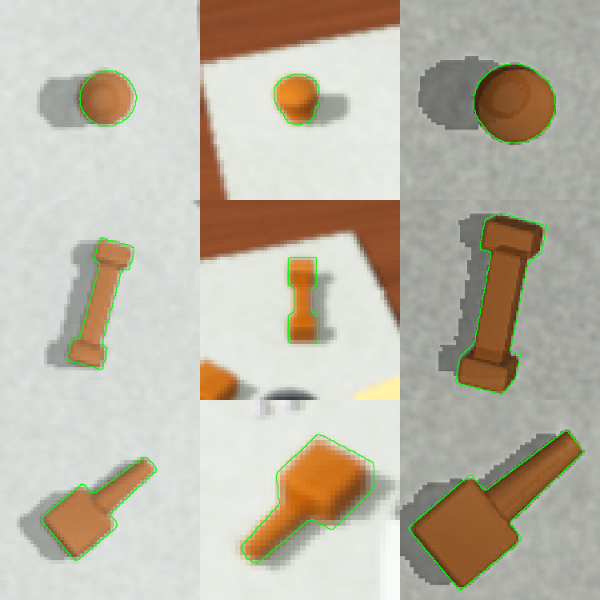

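```bash
python3 -c "
from h import *
st(); plan([(462,-125,110,0)])"
```

```text
3.05 [491.4 -13.8 283.7] yaw 1.8 F [-0.3 -0.5  0.8] w 85.3 q [ 0.3   0.11 -0.22 -0.   -1.22  1.3 ]
[-0.007, 0.022, 0.035, 0.4, -0.006, 0.022, 0.035, 0.4, -0.006, 0.022, 0.035, 0.3, -0.006, 0.022, 0.034, 0.4, -0.006, 0.023, 0.035, 0.3]
end [ 462.5 -125.4  109.7] 0.0
```

{"op": "arm_command", "data": {"commands": [-0.007, 0.022, 0.035, 0.4, -0.006, 0.022, 0.035, 0.4, -0.006, 0.022, 0.035, 0.3, -0.006, 0.022, 0.034, 0.4, -0.006, 0.023, 0.035, 0.3]}}

```text
clock: 3.55
position: [471.0, -119.1, 110.7]
ee_rot: [1.0, 0.009, 0.014, -0.003]
contact_force: [0.4, -0.6, -0.1]
gripper_width: 85.5
```

{"op": "arm_command", "data": {"commands": [0, 0, 0, 0, 0, 0, 0, 0, 0, 0, 0, 0, 0, 0, 0, 0, 0, 0, 0, 0]}}

```text
clock: 4.05
position: [470.4, -116.2, 109.8]
ee_rot: [1.0, 0.012, 0.013, -0.003]
contact_force: [0.6, 0.5, -0.5]
gripper_width: 85.4
```

Run:
```python
from h import *
np.set_printoptions(precision=1,suppress=True)
st(); plan([(462,-125,60,0,20),(462,-125,18,0,12)])
i=arm.camera_info("wrist");im=arm.get_image("wrist"); np.save("w2.npy",i); cv2.imwrite("pics/w2.png",im[:,:,::-1])
```

```text
4.05 [ 470.4 -116.2  109.8] yaw 1.4 F [ 0.6  0.5 -0.5] w 85.4 q [ 0.1  0.3 -0.5 -0.  -0.8  1.5]
[-0.003, 0.003, 0.017, 0.5, -0.003, 0.003, 0.016, 0.4, -0.003, 0.003, 0.017, 0.5, 0.0, 0.0, 0.01, 0.0, 0.0, 0.0, 0.011, 0.0]
[0.0, 0.0, 0.01, 0.0, 0.0, 0.0, 0.011, 0.0, 0.0, 0.0, 0.0, 0.0, 0.0, 0.0, 0.0, 0.0, 0.0, 0.0, 0.0, 0.0]
end [ 461.6 -125.4   17.8] -0.0
```

View pics/w2.png

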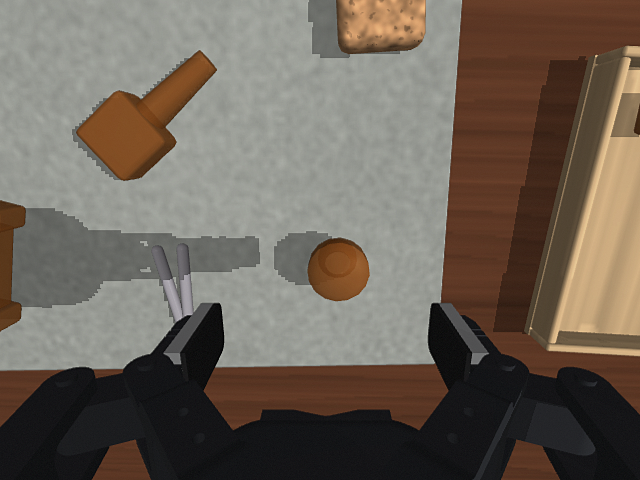

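```bash
python3 - <<'E'
s=open('h.py').read()
s=s.replace('''"q",s["joints"].round(2))''','''"q1,6",s["joints"][[0,5]].round(2),"tilt z",np.degrees(R.from_quat(s["ee_rot"]).as_matrix()[:2,2]).round(2))''')
# plan with full rotation
a=s.index("def plan"); b=s.index("def st()")
s=s[:a]+'''def plan(ways,step=45,rstep=8):
    s=arm.read_state(); p=s["position"].copy(); m=R.from_quat(s["ee_rot"]).as_matrix(); y=yaw(s); rows=[]
    for wp in ways:
        t=np.array(wp[:3],float); st=wp[4] if len(wp)>4 else step
        n=int(max(1,np.ceil(np.linalg.norm(t-p)/st-1e-6),np.ceil(abs(wp[3]-y)/rstep-1e-6)))
        for k in range(n):
            d=(m.T@((t-p)/(n-k))).round(0); r=round(-(wp[3]-y)/(n-k),1)
            rows.append([*(d/1000),r]); p=p+m@d; y-=r; m=m@R.from_euler("z",r,degrees=True).as_matrix()
    while len(rows)%5: rows.append([0,0,0,0])
    for k in range(0,len(rows),5): print(str([float(v+0) for r in rows[k:k+5] for v in r]))
    print("end",p.round(1),round(y,1))
'''+s[b:]
open('h.py','w').write(s)
E
cat > fk.py <<'E'
import sys
from fit import *
np.set_printoptions(precision=2,suppress=True)
def fitw(name,pic,inf,p0,fr,draw=None):
    im=np.ascontiguousarray(cv2.imread(pic)[:,:,::-1]); I=np.load(inf,allow_pickle=True).item()
    m=amber(im); u,v=proj("",np.array(p0[:3])+[0,0,12],I).round().astype(int)
    nl,lab,_,_=cv2.connectedComponentsWithStats(m); l=lab[v-6:v+7,u-6:u+7]; l=l[l>0]; m=(lab==np.bincount(l).argmax()).astype(np.uint8)
    h=130; wn=(max(0,u-h),max(0,v-h),min(640,u+h),min(480,v+h))
    p,l=fit(M[name],p0,[(m,I,wn)],fr); print(name,p[:3],np.degrees(p[3]).round(1),round(l,3)); return p
E
python3 - <<'E'
from fk import *
fitw("knob","pics/w2.png","w2.npy",(462,-125,12,0),(1,1,0,0))
fitw("stopper","pics/w2.png","w2.npy",(559,-9,12,-.86),(1,1,0,1))
st(); plan([(462,-125,60,0,20),(462,-125,18,0,10)])
E
```

```text
knob [ 462.57 -124.15   12.  ] 0.0 0.031
stopper [559.66  -8.48  12.  ] -48.9 0.102
4.1 [ 470.6 -116.3  109.9] yaw 1.4 F [-0.3  0.3  0.6] w 85.4 q1,6 [0.09 1.51] tilt z [1.46 0.35]
[-0.003, 0.003, 0.017, 0.5, -0.004, 0.003, 0.016, 0.4, -0.003, 0.003, 0.017, 0.5, 0.0, 0.0, 0.008, 0.0, 0.0, 0.0, 0.008, 0.0]
[0.0, 0.0, 0.009, 0.0, -0.001, 0.0, 0.008, 0.0, 0.0, 0.0, 0.009, 0.0, 0.0, 0.0, 0.0, 0.0, 0.0, 0.0, 0.0, 0.0]
end [ 462.1 -124.9   17.6] -0.0
```

{"op": "arm_command", "data": {"commands": [-0.003, 0.003, 0.016, 0.5, -0.003, 0.003, 0.016, 0.4, -0.003, 0.003, 0.016, 0.5, 0, 0, 0.008, 0, 0, 0, 0, 0]}}

```text
clock: 4.6
position: [467.7, -123.6, 56.4]
ee_rot: [1.0, 0.001, 0.019, -0.003]
contact_force: [-0.5, -0.5, -0.3]
gripper_width: 85.8
```

```bash
python3 -c "
from h import *
st(); plan([(462.5,-124.5,18,0,10)])"
```

```text
4.6 [ 467.7 -123.6   56.4] yaw 0.1 F [-0.5 -0.5 -0.3] w 85.8 q1,6 [0.08 1.5 ] tilt z [2.15 0.38]
[-0.002, 0.0, 0.01, 0.0, -0.002, 0.0, 0.009, 0.0, -0.001, 0.001, 0.01, 0.1, -0.002, 0.0, 0.009, 0.0, 0.0, 0.0, 0.0, 0.0]
end [ 462.1 -124.4   18.2] 0.0
```

{"op": "arm_command", "data": {"commands": [-0.002, 0, 0.01, 0, -0.002, 0, 0.009, 0, -0.001, 0.001, 0.01, 0, -0.001, 0, 0.008, 0, 0, 0, 0, 0]}}

```text
clock: 5.1
position: [464.7, -123.9, 18.0]
ee_rot: [1.0, 0.002, 0.021, -0.003]
contact_force: [-0.5, 0.2, -0.5]
gripper_width: 85.7
```

```bash
python3 -c "
from h import *
st()"
```

```text
5.1 [ 464.7 -123.9   18. ] yaw 0.2 F [-0.5  0.2 -0.5] w 85.7 q1,6 [0.08 1.51] tilt z [2.38 0.38]
```

{"op": "arm_command", "data": {"commands": [-0.002, 0, 0, 0, 0, 0, 0, 0, 0, 0, 0, 0, 0, 0, 0, 0, 0, 0, 0, 0], "jaw": 0.1}}

```text
clock: 5.6
position: [463.2, -124.0, 18.6]
ee_rot: [1.0, 0.002, 0.022, -0.003]
contact_force: [0.3, -0.3, -0.5]
gripper_width: 38.0
```

{"op": "arm_command", "data": {"commands": [0, 0, 0, 0, 0, 0, 0, 0, 0, 0, 0, 0, 0, 0, 0, 0, 0, 0, 0, 0], "jaw": 0}}

```text
clock: 6.1
position: [463.1, -124.0, 18.5]
ee_rot: [1.0, 0.002, 0.022, -0.003]
contact_force: [-0.0, 0.2, -0.4]
gripper_width: 38.0
```

```bash
python3 -c "
from h import *
st()"
```

```text
6.1 [ 463.1 -124.    18.5] yaw 0.2 F [-0.   0.2 -0.4] w 38.0 q1,6 [0.08 1.5 ] tilt z [2.47 0.38]
```

{"op": "arm_command", "data": {"commands": [0, 0, -0.005, 0, 0, 0, -0.01, 0, 0, 0, -0.02, 0, 0, 0, -0.02, 0, 0, 0, -0.02, 0]}}

```text
clock: 6.6
position: [457.7, -124.6, 95.5]
ee_rot: [1.0, 0.002, 0.018, -0.003]
contact_force: [0.5, 0.3, -0.4]
gripper_width: 37.7
```

Run:
```python
from h import *
st()
i=arm.camera_info("wrist");im=arm.get_image("wrist"); np.save("w3.npy",i); cv2.imwrite("pics/w3.png",im[:,:,::-1])
plan([(440,0,150,0),(450,320,150,0)])
```

```text
6.6 [ 457.7 -124.6   95.5] yaw 0.2 F [ 0.5  0.3 -0.4] w 37.7 q1,6 [0.08 1.5 ] tilt z [2.08 0.36]
[-0.004, -0.031, -0.013, 0.1, -0.004, -0.031, -0.013, 0.1, -0.005, -0.032, -0.013, 0.0, -0.005, -0.031, -0.012, 0.1, 0.001, -0.04, 0.0, 0.0]
[0.001, -0.04, 0.0, 0.0, 0.001, -0.04, 0.0, 0.0, 0.001, -0.04, 0.0, 0.0, 0.002, -0.04, 0.001, 0.0, 0.001, -0.04, 0.0, 0.0]
[0.002, -0.04, 0.001, 0.0, 0.001, -0.04, 0.0, 0.0, 0.0, 0.0, 0.0, 0.0, 0.0, 0.0, 0.0, 0.0, 0.0, 0.0, 0.0, 0.0]
end [449.7 319.9 150.2] -0.0
```

View pics/w3.png

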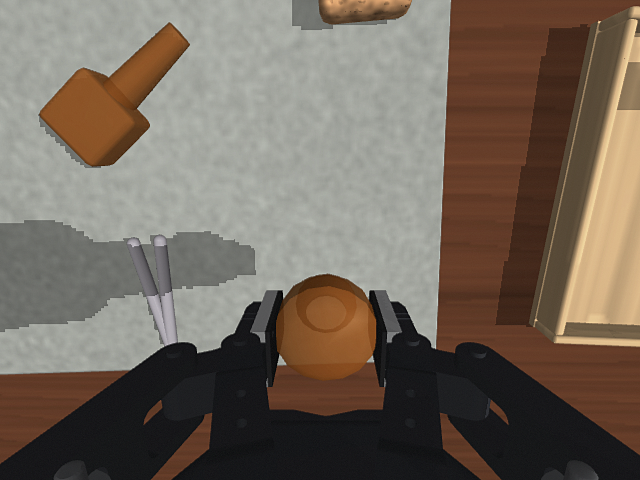

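{"op": "arm_command", "data": {"commands": [-0.004, -0.031, -0.013, 0, -0.004, -0.031, -0.013, 0, -0.005, -0.032, -0.013, 0, -0.005, -0.031, -0.012, 0, 0.001, -0.04, 0, 0]}}

```text
clock: 7.15
position: [440.2, 41.7, 156.8]
ee_rot: [1.0, -0.002, 0.026, -0.004]
contact_force: [1.1, 0.6, -0.7]
gripper_width: 38.0
```

{"op": "arm_command", "data": {"commands": [0.001, -0.04, 0, 0, 0.001, -0.04, 0, 0, 0.001, -0.04, 0, 0, 0.002, -0.04, 0.001, 0, 0.001, -0.04, 0, 0]}}

```text
clock: 7.65
position: [445.3, 249.5, 163.3]
ee_rot: [1.0, -0.002, 0.029, -0.007]
contact_force: [0.4, -1.2, -0.3]
gripper_width: 37.9
```

{"op": "arm_command", "data": {"commands": [0.002, -0.03, 0, 0, 0.001, -0.02, 0, 0, 0, 0, 0, 0, 0, 0, 0, 0, 0, 0, 0, 0]}}

```text
clock: 8.15
position: [447.4, 305.6, 166.1]
ee_rot: [1.0, 0.001, 0.03, -0.008]
contact_force: [-0.3, 0.2, -1.1]
gripper_width: 37.6
```

Run:
```python
from h import *
np.set_printoptions(precision=1,suppress=True)
st()
i=arm.camera_info("wrist");im=arm.get_image("wrist"); np.save("w4.npy",i); cv2.imwrite("pics/w4.png",im[:,:,::-1])
for n in ("tray_knobs","knob"):
    for k in arm.place_of("wrist",n)[:3]:
        W=w("wrist",k["centre"],i); print(n,round(k["confidence"],2),W,proj("wrist",W,i))
```

```text
8.15 [447.4 305.6 166.1] yaw 0.1 F [-0.3  0.2 -1.1] w 37.6 q1,6 [0.9 0.6] tilt z [3.4 0.9]
tray_knobs 0.68 [521.5 337.1  -2.2] [292.5 148.5]
knob 0.74 [443.3 311.5 159. ] [313.2 308.8]
```

View pics/w4.png

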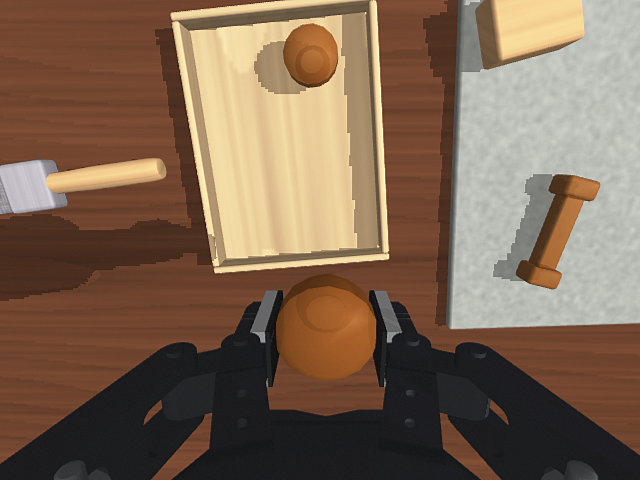

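Run:
```python
from h import *
np.set_printoptions(precision=1,suppress=True)
i=np.load("w4.npy",allow_pickle=True).item()
P=[onz("",uv,30,i) for uv in((172,15),(376,1),(388,257),(214,271))]
for p in P: print(p)
c=sum(P)/4; print("c",c, [np.linalg.norm(P[k]-P[k-1]) for k in range(4)], np.degrees(np.arctan2(*(P[0]-P[3])[[1,0]])))
```

```text
[614.2 419.2  30. ]
[622.4 271.8  30. ]
[432.7 255.2  30. ]
[419.5 402.9  30. ]
c [522.2 337.3  30. ] [np.float64(195.3461800497503), np.float64(147.6610590021127), np.float64(190.40116095751233), np.float64(148.30170987893854)] 4.7850790498563684
```

Run:
```python
from h import *
st(); plan([(500,336,110,2,30)])
```

```text
8.3 [447.6 305.3 166.1] yaw 0.0 F [-0.1 -1.1 -0.3] w 37.8 q1,6 [0.92 0.62] tilt z [3.42 0.92]
[0.016, -0.01, 0.02, -0.7, 0.017, -0.01, 0.02, -0.6, 0.016, -0.009, 0.02, -0.7, 0.0, 0.0, 0.0, 0.0, 0.0, 0.0, 0.0, 0.0]
end [499.7 335.9 109.6] 2.0
```

{"op": "arm_command", "data": {"commands": [0.016, -0.01, 0.02, -0.7, 0.017, -0.01, 0.02, -0.6, 0.016, -0.009, 0.02, -0.7, 0, 0, 0, 0, 0, 0, 0, 0]}}

```text
clock: 8.8
position: [502.1, 333.4, 110.0]
ee_rot: [0.999, 0.016, 0.031, -0.008]
contact_force: [0.0, -0.1, -0.7]
gripper_width: 37.8
```

Run:
```python
from h import *
st(); plan([(500,336,25,2,14)])
```

```text
8.8 [502.1 333.4 110. ] yaw 1.9 F [ 0.  -0.1 -0.7] w 37.8 q1,6 [0.87 0.7 ] tilt z [3.53 1.02]
[-0.001, 0.0, 0.012, 0.0, -0.001, 0.0, 0.012, 0.0, -0.001, 0.0, 0.012, 0.0, -0.001, 0.0, 0.012, 0.0, -0.001, 0.0, 0.012, 0.0]
[-0.001, -0.001, 0.012, -0.1, -0.001, 0.0, 0.013, 0.0, 0.0, 0.0, 0.0, 0.0, 0.0, 0.0, 0.0, 0.0, 0.0, 0.0, 0.0, 0.0]
end [500.3 335.7  24.8] 2.0
```

{"op": "arm_command", "data": {"commands": [-0.001, 0, 0.014, 0, -0.001, 0, 0.014, 0, -0.001, 0, 0.014, 0, -0.001, 0, 0.014, 0, -0.001, 0, 0.012, 0]}}

```text
clock: 9.3
position: [501.8, 333.9, 47.7]
ee_rot: [0.999, 0.015, 0.035, -0.012]
contact_force: [-0.1, 0.9, -0.4]
gripper_width: 37.8
```

{"op": "arm_command", "data": {"commands": [0, 0, 0.008, 0, 0, 0, 0.006, 0, 0, 0, 0, 0, 0, 0, 0, 0, 0, 0, 0, 0]}}

```text
clock: 9.8
position: [502.5, 333.9, 34.1]
ee_rot: [0.999, 0.015, 0.035, -0.013]
contact_force: [-0.8, 0.0, -1.3]
gripper_width: 38.2
```

Run:
```python
from h import *
st()
```

```text
9.8 [502.5 333.9  34.1] yaw 1.7 F [-0.8  0.  -1.3] w 38.2 q1,6 [0.87 0.68] tilt z [4.01 1.51]
```

{"op": "arm_command", "data": {"commands": [-0.001, 0, 0.008, 0, 0, 0, 0.006, 0, 0, 0, 0.004, 0, 0, 0, 0.002, 0, 0, 0, 0, 0]}}

```text
clock: 10.3
position: [503.3, 334.8, 12.9]
ee_rot: [0.999, 0.015, 0.036, -0.013]
contact_force: [0.7, 0.3, -0.8]
gripper_width: 37.9
```

Run:
```python
from h import *
st()
i=arm.camera_info("wrist");im=arm.get_image("wrist"); np.save("w5.npy",i); cv2.imwrite("pics/w5.png",im[:,:,::-1])
```

```text
10.3 [503.3 334.8  12.9] yaw 1.7 F [ 0.7  0.3 -0.8] w 37.9 q1,6 [0.87 0.67] tilt z [4.06 1.56]
```

View pics/w5.png

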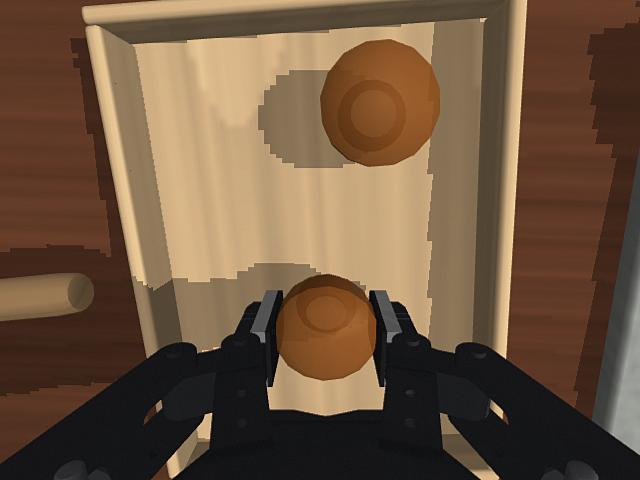

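{"op": "arm_command", "data": {"commands": [0, 0, 0.001, 0, 0, 0, 0, 0, 0, 0, 0, 0, 0, 0, 0, 0, 0, 0, 0, 0]}}

```text
clock: 10.85
position: [504.0, 335.4, 13.0]
ee_rot: [0.999, 0.016, 0.036, -0.014]
contact_force: [-0.2, 0.9, -0.8]
gripper_width: 37.8
```

Run:
```python
from h import *
st()
```

```text
10.85 [504.  335.4  13. ] yaw 1.7 F [-0.2  0.9 -0.8] w 37.8 q1,6 [0.87 0.67] tilt z [4.15 1.65]
```

{"op": "arm_command", "data": {"commands": [0, 0, 0.002, 0, 0, 0, 0.001, 0, 0, 0, 0, 0, 0, 0, 0, 0, 0, 0, 0, 0]}}

```text
clock: 11.35
position: [504.7, 335.7, 12.8]
ee_rot: [0.999, 0.016, 0.037, -0.014]
contact_force: [-0.3, -0.4, 0.6]
gripper_width: 37.8
```

Run:
```python
from h import *
st()
```

```text
11.35 [504.7 335.7  12.8] yaw 1.8 F [-0.3 -0.4  0.6] w 37.8 q1,6 [0.87 0.67] tilt z [4.25 1.66]
```

{"op": "arm_command", "data": {"commands": [0, 0, 0, 0, 0, 0, 0, 0, 0, 0, 0, 0, 0, 0, 0, 0, 0, 0, 0, 0], "jaw": 0.72}}

```text
clock: 11.85
position: [505.0, 335.9, 12.4]
ee_rot: [0.999, 0.016, 0.037, -0.014]
contact_force: [0.5, -0.1, -0.8]
gripper_width: 61.0
```

{"op": "arm_command", "data": {"commands": [0, 0, -0.01, 0, 0, 0, -0.02, 0, 0, 0, -0.03, 0, 0, 0, -0.03, 0, 0, 0, -0.02, 0]}}

```text
clock: 12.35
position: [495.2, 331.0, 124.5]
ee_rot: [0.999, 0.016, 0.035, -0.011]
contact_force: [0.1, 0.6, -0.6]
gripper_width: 61.5
```

Run:
```python
from h import *
st()
i=arm.camera_info("wrist");im=arm.get_image("wrist"); np.save("w6.npy",i); cv2.imwrite("pics/w6.png",im[:,:,::-1])
plan([(440,200,180,-14.5),(440,118,160,-14.5)])
```

```text
12.35 [495.2 331.  124.5] yaw 1.8 F [ 0.1  0.6 -0.6] w 61.5 q1,6 [0.88 0.69] tilt z [3.97 1.33]
[-0.014, 0.032, -0.015, 4.1, -0.012, 0.033, -0.015, 4.1, -0.009, 0.034, -0.015, 4.1, -0.008, 0.035, -0.015, 4.1, 0.01, 0.04, 0.009, 0.0]
[0.01, 0.04, 0.009, 0.0, 0.0, 0.0, 0.0, 0.0, 0.0, 0.0, 0.0, 0.0, 0.0, 0.0, 0.0, 0.0, 0.0, 0.0, 0.0, 0.0]
end [440.2 118.1 160.2] -14.5
```

View pics/w6.png

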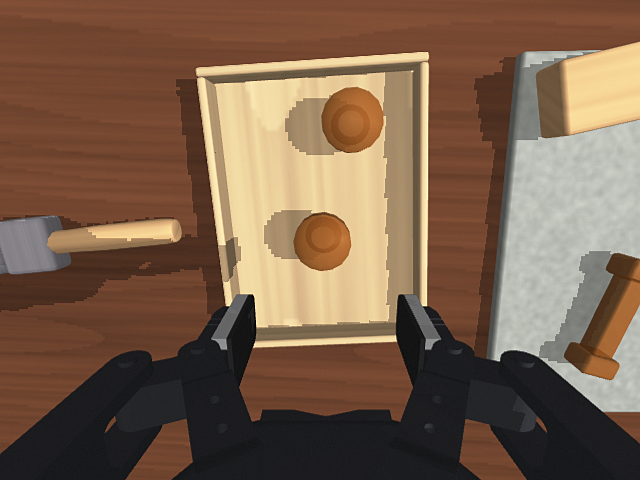

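Run:
```python
from h import *
plan([(460,170,130,-14.5,48),(455,125,95,-14.5,20)])
```

```text
[-0.01, 0.04, -0.002, 4.1, -0.008, 0.041, -0.002, 4.1, -0.005, 0.041, -0.003, 4.1, -0.001, 0.042, -0.002, 4.1, 0.001, 0.015, 0.011, 0.0]
[0.002, 0.016, 0.011, 0.0, 0.001, 0.015, 0.011, 0.0, 0.0, 0.0, 0.0, 0.0, 0.0, 0.0, 0.0, 0.0, 0.0, 0.0, 0.0, 0.0]
end [454.9 125.2  95.3] -14.5
```

{"op": "arm_command", "data": {"commands": [-0.01, 0.04, -0.002, 4.1, -0.008, 0.041, -0.002, 4.1, -0.005, 0.041, -0.003, 4.1, -0.001, 0.035, -0.002, 4, 0.001, 0.01, 0.005, 0]}}

```text
clock: 12.9
position: [459.9, 165.4, 130.1]
ee_rot: [0.991, -0.129, 0.039, -0.024]
contact_force: [0.7, -0.3, 0.0]
gripper_width: 61.5
```

Run:
```python
from h import *
st()
i=arm.camera_info("wrist");im=arm.get_image("wrist"); np.save("w7.npy",i); cv2.imwrite("pics/w7.png",im[:,:,::-1])
plan([(453.5,117.4,70,-14.5,20),(453.5,117.4,15,-14.5,14)])
from fk import *
fitw("rest","pics/w7.png","w7.npy",(453.5,117.4,12,-.25),(1,1,0,1))
```

```text
12.9 [459.9 165.4 130.1] yaw -14.9 F [ 0.7 -0.3  0. ] w 61.5 q1,6 [0.69 0.59] tilt z [4.8 2.1]
[0.001, 0.013, 0.014, -0.1, 0.0, 0.013, 0.014, -0.1, 0.001, 0.012, 0.014, -0.1, 0.0, 0.013, 0.015, -0.1, -0.001, 0.001, 0.014, 0.0]
[-0.001, 0.001, 0.013, 0.0, -0.001, 0.0, 0.014, 0.0, -0.001, 0.001, 0.013, 0.0, 0.0, 0.0, 0.0, 0.0, 0.0, 0.0, 0.0, 0.0]
end [453.  117.1  15.3] -14.5
rest [453.71 117.18  12.  ] -13.7 0.178
```

View pics/w7.png

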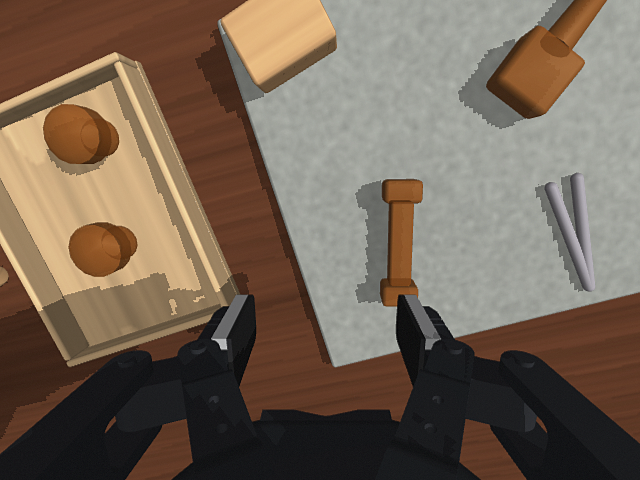

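{"op": "arm_command", "data": {"commands": [0.001, 0.012, 0.014, 0, 0, 0.012, 0.014, 0, 0.001, 0.011, 0.014, 0, 0, 0.011, 0.014, 0, -0.001, 0, 0.012, 0]}}

```text
clock: 13.45
position: [459.6, 126.5, 60.3]
ee_rot: [0.991, -0.125, 0.043, -0.027]
contact_force: [-1.0, -0.4, -0.9]
gripper_width: 61.4
```

Run:
```python
from h import *
st()
plan([(453.6,117.3,14.5,-14.2,14)])
print(arm.read_state()["joints"].round(3))
```

```text
13.45 [459.6 126.5  60.3] yaw -14.5 F [-1.  -0.4 -0.9] w 61.4 q1,6 [0.62 0.66] tilt z [5.29 2.42]
[-0.002, 0.003, 0.011, -0.1, -0.002, 0.003, 0.011, -0.1, -0.002, 0.004, 0.011, -0.1, -0.001, 0.003, 0.012, 0.0, 0.0, 0.0, 0.0, 0.0]
end [453.8 117.5  14.2] -14.2
[ 0.623  0.308 -0.655  0.04  -0.509  0.663]
```

{"op": "arm_command", "data": {"commands": [-0.003, 0.003, 0.011, 0, -0.003, 0.003, 0.011, 0, -0.002, 0.004, 0.011, 0, -0.001, 0.002, 0.009, 0, 0, 0, 0, 0]}}

```text
clock: 13.95
position: [455.4, 123.9, 14.4]
ee_rot: [0.991, -0.121, 0.044, -0.027]
contact_force: [-1.2, -0.0, -0.8]
gripper_width: 61.2
```

Run:
```python
from h import *
st()
plan([(453.6,117.3,14.5,-14.2,14)])
```

```text
13.95 [455.4 123.9  14.4] yaw -14.0 F [-1.2 -0.  -0.8] w 61.2 q1,6 [0.62 0.65] tilt z [5.39 2.47]
[0.0, 0.007, -0.001, 0.2, 0.0, 0.0, 0.0, 0.0, 0.0, 0.0, 0.0, 0.0, 0.0, 0.0, 0.0, 0.0, 0.0, 0.0, 0.0, 0.0]
end [453.6 117.1  15. ] -14.2
```

{"op": "arm_command", "data": {"commands": [0, 0.005, -0.001, 0, 0, 0.003, 0, 0, 0, 0, 0, 0, 0, 0, 0, 0, 0, 0, 0, 0]}}

```text
clock: 14.45
position: [455.7, 117.9, 16.7]
ee_rot: [0.991, -0.119, 0.046, -0.029]
contact_force: [0.3, 0.2, -0.1]
gripper_width: 61.6
```

Run:
```python
from h import *
st()
i=arm.camera_info("wrist");im=arm.get_image("wrist"); np.save("w8.npy",i); cv2.imwrite("pics/w8.png",im[:,:,::-1])
```

```text
14.45 [455.7 117.9  16.7] yaw -13.9 F [ 0.3  0.2 -0.1] w 61.6 q1,6 [0.61 0.67] tilt z [5.62 2.62]
```

View pics/w8.png

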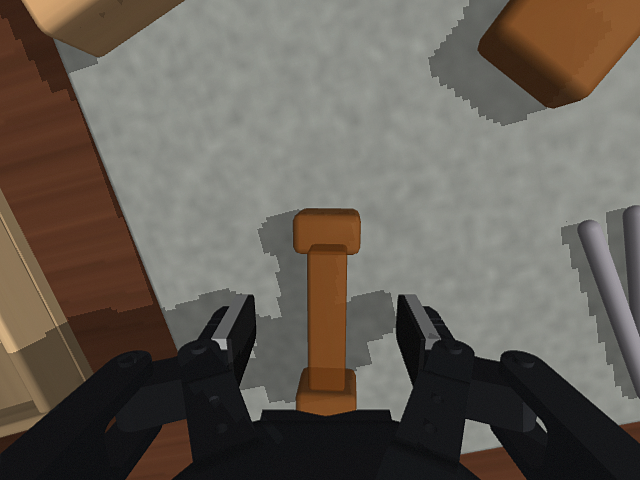

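{"op": "arm_command", "data": {"commands": [-0.002, 0, 0.002, 0, 0, 0, 0, 0, 0, 0, 0, 0, 0, 0, 0, 0, 0, 0, 0, 0], "jaw": 0}}

```text
clock: 15.0
position: [453.7, 118.5, 15.2]
ee_rot: [0.991, -0.119, 0.046, -0.029]
contact_force: [0.0, 0.3, -0.3]
gripper_width: 14.7
```

{"op": "arm_command", "data": {"commands": [0, 0, 0, 0, 0, 0, -0.005, 0, 0, 0, -0.01, 0, 0, 0, -0.02, 0, 0, 0, -0.03, 0]}}

```text
clock: 15.5
position: [444.3, 113.6, 78.8]
ee_rot: [0.992, -0.12, 0.042, -0.025]
contact_force: [0.3, 0.7, -0.8]
gripper_width: 14.2
```

Run:
```python
from h import *
st()
i=arm.camera_info("wrist");im=arm.get_image("wrist"); np.save("w9.npy",i); cv2.imwrite("pics/w9.png",im[:,:,::-1])
y=-13.9
plan([(440,0,160,y),(435,-250,160,y),(440,-320,150,y,25)])
```

```text
15.5 [444.3 113.6  78.8] yaw -13.9 F [ 0.3  0.7 -0.8] w 14.2 q1,6 [0.62 0.68] tilt z [5.08 2.27]
[0.007, 0.027, -0.02, 0.0, 0.007, 0.027, -0.02, 0.0, 0.007, 0.027, -0.021, 0.0, 0.006, 0.027, -0.02, 0.1, 0.009, 0.041, -0.002, 0.0]
[0.009, 0.041, -0.002, 0.0, 0.009, 0.04, -0.002, 0.0, 0.009, 0.041, -0.002, 0.0, 0.01, 0.04, -0.002, 0.0, 0.009, 0.041, -0.002, 0.0]
[0.007, 0.022, 0.002, 0.0, 0.007, 0.023, 0.003, 0.0, 0.007, 0.022, 0.002, 0.0, 0.0, 0.0, 0.0, 0.0, 0.0, 0.0, 0.0, 0.0]
end [ 440.  -319.6  150.2] -13.9
```

View pics/w9.png

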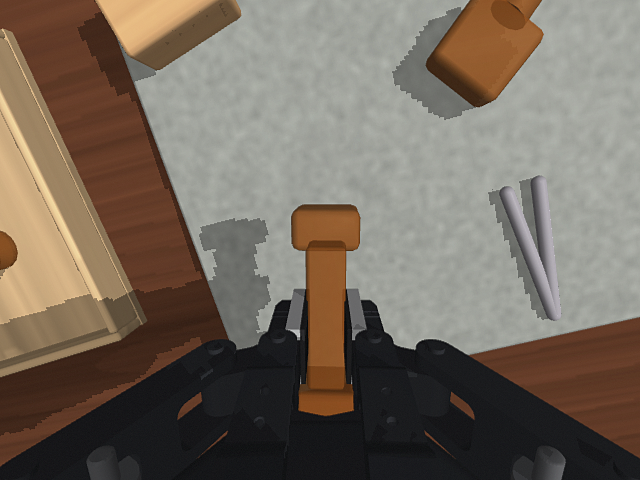

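Run:
```python
from h import *
y=-13.9
plan([(445,80,110,y,24),(470,-330,110,y,48)])
```

```text
[0.004, 0.016, -0.014, 0.0, 0.005, 0.017, -0.014, 0.1, 0.014, 0.044, -0.002, 0.0, 0.014, 0.043, -0.002, 0.0, 0.013, 0.044, -0.002, 0.0]
[0.014, 0.043, -0.002, 0.0, 0.013, 0.044, -0.002, 0.0, 0.014, 0.043, -0.001, 0.0, 0.013, 0.044, -0.002, 0.0, 0.014, 0.043, -0.001, 0.0]
[0.013, 0.044, -0.002, 0.0, 0.0, 0.0, 0.0, 0.0, 0.0, 0.0, 0.0, 0.0, 0.0, 0.0, 0.0, 0.0, 0.0, 0.0, 0.0, 0.0]
end [ 469.6 -330.3  110.4] -13.9
```

{"op": "arm_command", "data": {"commands": [0.004, 0.016, -0.012, 0, 0.005, 0.017, -0.01, 0, 0.014, 0.044, -0.002, 0, 0.014, 0.043, -0.002, 0, 0.013, 0.044, -0.002, 0]}}

```text
clock: 16.05
position: [457.8, -56.3, 112.6]
ee_rot: [0.992, -0.112, 0.052, -0.032]
contact_force: [0.8, 1.3, -1.2]
gripper_width: 15.2
```

{"op": "arm_command", "data": {"commands": [0.014, 0.043, -0.002, 0, 0.013, 0.044, -0.002, 0, 0.014, 0.043, -0.001, 0, 0.013, 0.04, -0.002, 0, 0.01, 0.03, -0.001, 0]}}

```text
clock: 16.55
position: [474.6, -275.4, 115.7]
ee_rot: [0.992, -0.112, 0.056, -0.033]
contact_force: [1.5, -0.1, -1.6]
gripper_width: 14.2
```

Run:
```python
from h import *
np.set_printoptions(precision=1,suppress=True)
st()
i=arm.camera_info("wrist");im=arm.get_image("wrist"); np.save("w10.npy",i); cv2.imwrite("pics/w10.png",im[:,:,::-1])
for n in ("tray_rests","rest"):
    for k in arm.place_of("wrist",n)[:3]:
        W=w("wrist",k["centre"],i); print(n,round(k["confidence"],2),W,proj("wrist",W,i))
```

```text
16.55 [ 474.6 -275.4  115.7] yaw -13.1 F [ 1.5 -0.1 -1.6] w 14.2 q1,6 [-0.3  1.7] tilt z [6.7 3. ]
tray_rests 0.56 [ 494.  -354.4    1.9] [436.1 206.1]
rest 0.64 [ 474.7 -272.3  117.1] [318.7 309.4]
```

View pics/w10.png

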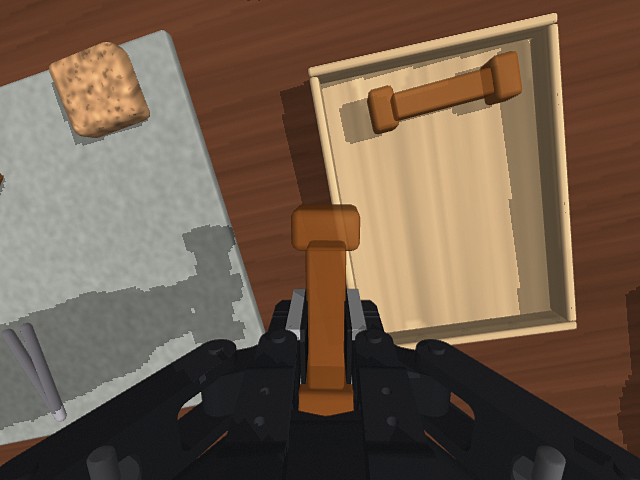

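Run:
```python
from h import *
plan([(480,-352,60,-13.1,25)])
```

```text
[0.004, 0.02, 0.013, 0.0, 0.004, 0.019, 0.013, -0.1, 0.005, 0.02, 0.013, 0.0, 0.004, 0.019, 0.012, -0.1, 0.0, 0.0, 0.0, 0.0]
end [ 479.6 -351.6   60.2] -13.1
```

{"op": "arm_command", "data": {"commands": [0.004, 0.02, 0.013, 0, 0.004, 0.019, 0.013, 0, 0.004, 0.02, 0.013, 0, 0.003, 0.012, 0.01, 0, 0, 0, 0, 0]}}

```text
clock: 17.2
position: [479.0, -340.9, 63.0]
ee_rot: [0.992, -0.111, 0.056, -0.034]
contact_force: [-1.0, -0.1, -1.8]
gripper_width: 14.3
```

Run:
```python
from h import *
st()
plan([(480,-355,14,-13.1,11)])
```

```text
17.2 [ 479.  -340.9   63. ] yaw -13.0 F [-1.  -0.1 -1.8] w 14.3 q1,6 [-0.4   1.85] tilt z [6.76 3.18]
[0.0, 0.003, 0.01, 0.0, 0.0, 0.004, 0.009, 0.0, 0.0, 0.003, 0.01, 0.0, 0.0, 0.004, 0.009, 0.1, -0.001, 0.003, 0.01, 0.0]
end [ 480.  -354.6   13.9] -13.1
```

{"op": "arm_command", "data": {"commands": [0, 0.003, 0.01, 0, 0, 0.003, 0.01, 0, 0, 0.003, 0.01, 0, 0, 0.003, 0.008, 0, 0, 0.001, 0.005, 0]}}

```text
clock: 17.7
position: [482.6, -348.8, 18.1]
ee_rot: [0.992, -0.109, 0.057, -0.034]
contact_force: [-0.5, 0.4, -1.4]
gripper_width: 14.4
```

Run:
```python
from h import *
st()
i=arm.camera_info("wrist");im=arm.get_image("wrist"); np.save("w11.npy",i); cv2.imwrite("pics/w11.png",im[:,:,::-1])
```

```text
17.7 [ 482.6 -348.8   18.1] yaw -12.7 F [-0.5  0.4 -1.4] w 14.4 q1,6 [-0.41  1.89] tilt z [6.87 3.19]
```

View pics/w11.png

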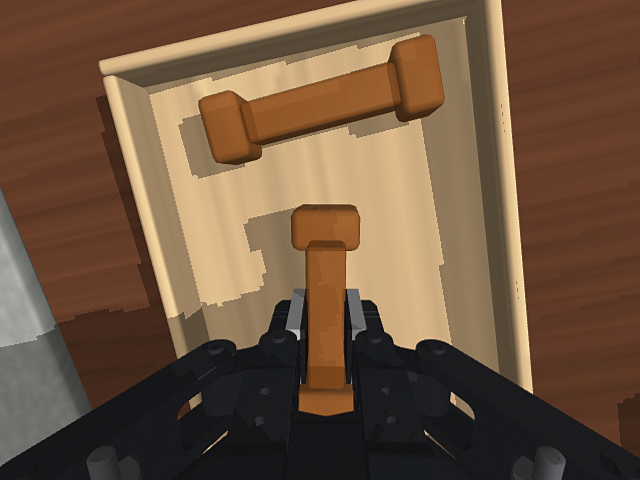

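Inside the tray, clear of the sample (its lower edge at row ~165; the held rest's head at ~205). Lower gently.

{"op": "arm_command", "data": {"commands": [0, 0, 0.004, 0, -0.002, 0, 0.003, 0, 0, 0, 0.001, 0, 0, 0, 0, 0, 0, 0, 0, 0]}}

```text
clock: 18.25
position: [481.6, -347.9, 10.3]
ee_rot: [0.992, -0.108, 0.057, -0.034]
contact_force: [0.2, -0.4, -1.6]
gripper_width: 14.6
```

Run:
```python
from h import *
st()
```

```text
18.25 [ 481.6 -347.9   10.3] yaw -12.7 F [ 0.2 -0.4 -1.6] w 14.6 q1,6 [-0.41  1.89] tilt z [6.86 3.18]
```

{"op": "arm_command", "data": {"commands": [0, 0, 0.001, 0, 0, 0, 0.001, 0, 0, 0, 0, 0, 0, 0, 0.001, 0, 0, 0, 0, 0]}}

```text
clock: 18.75
position: [481.8, -347.9, 9.8]
ee_rot: [0.992, -0.108, 0.057, -0.034]
contact_force: [-1.0, -0.5, 2.3]
gripper_width: 14.5
```

Run:
```python
from h import *
st()
```

```text
18.75 [ 481.8 -347.9    9.8] yaw -12.6 F [-1.  -0.5  2.3] w 14.5 q1,6 [-0.41  1.89] tilt z [6.87 3.16]
```

{"op": "arm_command", "data": {"commands": [0, 0, 0, 0, 0, 0, 0, 0, 0, 0, 0, 0, 0, 0, 0, 0, 0, 0, 0, 0], "jaw": 0.45}}

```text
clock: 19.25
position: [482.6, -348.2, 8.7]
ee_rot: [0.992, -0.108, 0.058, -0.034]
contact_force: [-0.5, -0.0, -0.6]
gripper_width: 38.4
```

{"op": "arm_command", "data": {"commands": [0, 0, -0.015, 0, 0, 0, -0.03, 0, 0, 0, -0.04, 0, 0, 0, -0.04, 0, 0, 0, -0.04, 0]}}

```text
clock: 19.75
position: [458.8, -356.0, 174.4]
ee_rot: [0.992, -0.108, 0.051, -0.036]
contact_force: [1.2, -0.3, -0.1]
gripper_width: 38.6
```

Run:
```python
from h import *
st()
i=arm.camera_info("wrist");im=arm.get_image("wrist"); np.save("w12.npy",i); cv2.imwrite("pics/w12.png",im[:,:,::-1])
st()
```

```text
19.75 [ 458.8 -356.   174.4] yaw -12.7 F [ 1.2 -0.3 -0.1] w 38.6 q1,6 [-0.44  1.85] tilt z [6.24 3.43]
19.8 [ 461.8 -359.   183.1] yaw -12.6 F [ 1.5 -1.   5.6] w 38.4 q1,6 [-0.44  1.85] tilt z [6.91 2.9 ]
```

View pics/w12.png

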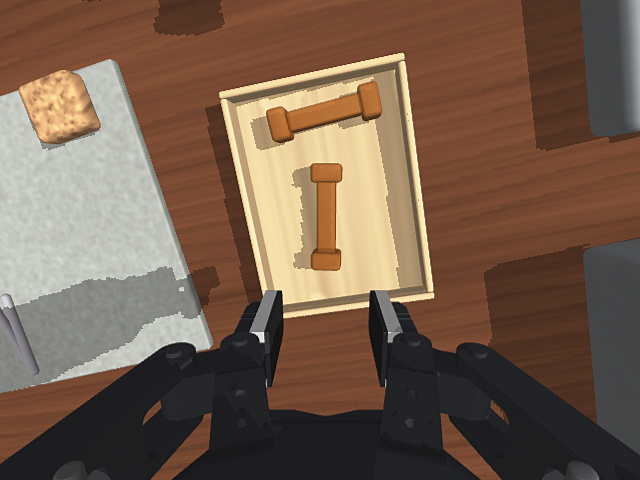

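Run:
```python
from h import *
im=cv2.imread("pics/top0.png"); a=cv2.resize(im[125:215,295:375],None,fx=6.5,fy=6.5,interpolation=cv2.INTER_CUBIC)
cv2.imwrite("pics/camtop.png",a)
im=cv2.imread("pics/scene0.png"); a=cv2.resize(im[245:350,285:360],None,fx=5.5,fy=5.5,interpolation=cv2.INTER_CUBIC)
cv2.imwrite("pics/camscene.png",a)
```

```text
(no output)
```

View pics/camtop.png

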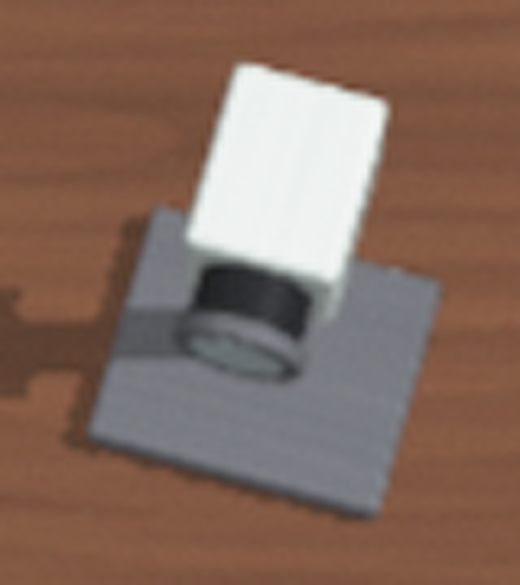

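View pics/camscene.png

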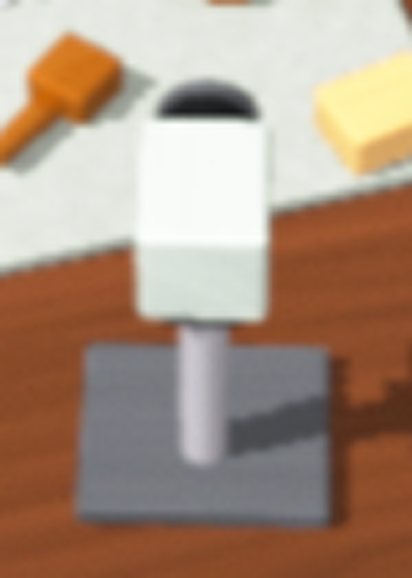

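Run:
```python
from h import *
np.set_printoptions(precision=1,suppress=True)
def q(n,pts,f,off,z,lab):
    P=np.array([onz(n,(np.array(p)+.5)/f-.5+off,z) for p in pts]); c=P.mean(0)
    L=[np.linalg.norm(P[k]-P[k-1]) for k in range(4)]
    print(lab,c,np.array(L),"edge dirs",[round(np.degrees(np.arctan2(*(P[k]-P[k-1])[[1,0]])),1) for k in range(4)])
t=np.array([295,125]);s=np.array([285,245])
q("top",[(238,63),(387,101),(339,283),(187,246)],6.5,t,208,"top body")
for z in (6,10): q("top",[(158,208),(440,287),(378,515),(90,433)],6.5,t,z,"top foot")
q("scene",[(140,118),(268,118),(268,245),(135,243)],5.5,s,208,"scene body")
q("scene",[(88,346),(328,346),(331,520),(75,515)],5.5,s,8,"scene foot")
for z in(180,): print("lens top",onz("top",(np.array((240,353))+.5)/6.5-.5+t,z))
```

```text
top body [782.3  23.  208. ] [69.4 54.1 68.7 54.5] edge dirs [np.float64(-14.4), np.float64(-104.4), np.float64(166.0), np.float64(76.4)]
top foot [772.9  26.    6. ] [ 97.2 117.6  97.3 118.9] edge dirs [np.float64(-15.5), np.float64(-105.7), np.float64(165.3), np.float64(74.2)]
top foot [771.7  26.1  10. ] [ 96.9 117.3  97.1 118.6] edge dirs [np.float64(-15.5), np.float64(-105.7), np.float64(165.3), np.float64(74.2)]
scene body [787.2  20.1 208. ] [71.4 56.2 72.4 56. ] edge dirs [np.float64(165.4), np.float64(76.1), np.float64(-14.8), np.float64(-104.9)]
scene foot [773.1  24.6   8. ] [100.3 119.2 103.  120.7] edge dirs [np.float64(164.3), np.float64(76.2), np.float64(-14.8), np.float64(-105.1)]
lens top [725.   38.8 180. ]
```

Run:
```python
from h import *
st(); plan([(545,-5,120,-49,26)])
```

```text
19.8 [ 461.8 -359.   183.1] yaw -12.6 F [ 1.5 -1.   5.6] w 38.4 q1,6 [-0.44  1.85] tilt z [6.91 2.9 ]
[0.0, -0.024, 0.006, 2.4, -0.001, -0.024, 0.006, 2.4, -0.002, -0.024, 0.006, 2.4, -0.003, -0.024, 0.006, 2.4, -0.004, -0.023, 0.006, 2.4]
[-0.005, -0.023, 0.006, 2.4, -0.006, -0.023, 0.006, 2.4, -0.007, -0.023, 0.006, 2.5, -0.008, -0.022, 0.006, 2.4, -0.009, -0.022, 0.006, 2.5]
[-0.01, -0.022, 0.006, 2.4, -0.011, -0.021, 0.006, 2.5, -0.012, -0.021, 0.006, 2.4, -0.013, -0.02, 0.006, 2.5, -0.014, -0.02, 0.006, 2.4]
end [545.   -4.4 120.5] -49.0
```

{"op": "arm_command", "data": {"commands": [0, -0.024, 0.006, 2.4, -0.001, -0.024, 0.006, 2.4, -0.002, -0.024, 0.006, 2.4, -0.003, -0.024, 0.006, 2.4, -0.004, -0.023, 0.006, 2.4], "jaw": 1}}

```text
clock: 20.3
position: [493.3, -242.3, 173.2]
ee_rot: [0.973, -0.217, 0.064, -0.035]
contact_force: [0.1, 0.6, -1.0]
gripper_width: 85.3
```

{"op": "arm_command", "data": {"commands": [-0.005, -0.023, 0.006, 2.4, -0.006, -0.023, 0.006, 2.4, -0.007, -0.023, 0.006, 2.4, -0.008, -0.022, 0.006, 2.4, -0.009, -0.022, 0.006, 2.4]}}

```text
clock: 20.8
position: [524.4, -121.5, 156.8]
ee_rot: [0.944, -0.322, 0.064, -0.043]
contact_force: [0.2, -0.2, 0.3]
gripper_width: 85.3
```

Run:
```python
from h import *
st(); plan([(545,-5,110,-49,26)])
```

```text
20.8 [ 524.4 -121.5  156.8] yaw -38.0 F [ 0.2 -0.2  0.3] w 85.3 q1,6 [0.06 0.89] tilt z [8.48 2.24]
[-0.012, -0.02, 0.011, 2.2, -0.013, -0.019, 0.011, 2.2, -0.013, -0.019, 0.011, 2.2, -0.014, -0.018, 0.01, 2.2, -0.015, -0.018, 0.011, 2.2]
end [545.1  -4.7 109.9] -49.0
```

{"op": "arm_command", "data": {"commands": [-0.012, -0.018, 0.01, 2.2, -0.012, -0.017, 0.01, 2.2, -0.012, -0.017, 0.01, 2.2, -0.012, -0.016, 0.01, 2.2, -0.012, -0.014, 0.008, 1]}}

```text
clock: 21.3
position: [543.5, -14.0, 119.6]
ee_rot: [0.911, -0.404, 0.064, -0.05]
contact_force: [0.0, 0.8, -0.0]
gripper_width: 85.5
```

Run:
```python
from h import *
st(); print(arm.read_state()["joints"].round(3))
i=arm.camera_info("wrist");im=arm.get_image("wrist"); np.save("w13.npy",i); cv2.imwrite("pics/w13.png",im[:,:,::-1])
st()
from fk import *
fitw("stopper","pics/w13.png","w13.npy",(559.3,-8.6,12,-.86),(1,1,0,1))
fitw("stopper","pics/w13.png","w13.npy",(559.3,-8.6,12,-.86),(1,1,1,1))
```

```text
21.3 [543.5 -14.  119.6] yaw -48.1 F [ 0.   0.8 -0. ] w 85.5 q1,6 [0.28 0.46] tilt z [9.05 2.28]
[ 0.275  0.292 -0.463  0.008 -0.652  0.455]
21.35 [543.7 -12.3 118.8] yaw -48.0 F [ 0.7  1.2 -0.2] w 85.3 q1,6 [0.28 0.45] tilt z [9.01 2.3 ]
stopper [559.59  -8.45  12.  ] -49.7 0.084
stopper [559.    -6.08   3.12] -49.2 0.039
```

View pics/w13.png

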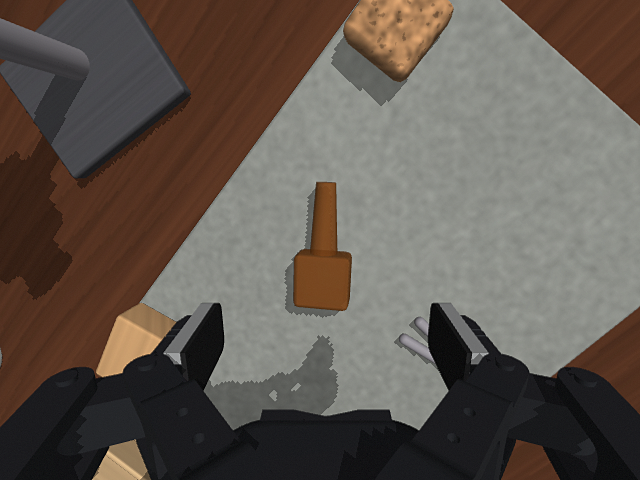

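Run:
```python
from h import *
st(); plan([(549.5,4.5,18,-49.3,15)])
```

```text
21.35 [543.7 -12.3 118.8] yaw -48.0 F [ 0.7  1.2 -0.2] w 85.3 q1,6 [0.28 0.45] tilt z [9.01 2.3 ]
[-0.002, 0.0, 0.014, 0.2, -0.002, 0.0, 0.015, 0.2, -0.002, 0.0, 0.014, 0.2, -0.003, 0.0, 0.015, 0.2, -0.002, 0.0, 0.014, 0.2]
[-0.003, 0.0, 0.015, 0.1, -0.002, -0.001, 0.014, 0.2, 0.0, 0.0, 0.0, 0.0, 0.0, 0.0, 0.0, 0.0, 0.0, 0.0, 0.0, 0.0]
end [549.8   4.4  18.1] -49.3
```

{"op": "arm_command", "data": {"commands": [-0.002, 0, 0.014, 0.2, -0.002, 0, 0.014, 0.2, -0.002, 0, 0.014, 0.2, -0.003, 0, 0.014, 0.2, -0.002, 0, 0.01, 0.2]}}

```text
clock: 21.85
position: [550.0, 0.2, 57.0]
ee_rot: [0.908, -0.409, 0.068, -0.054]
contact_force: [0.4, 0.2, -0.0]
gripper_width: 85.8
```

Run:
```python
from h import *
st(); plan([(549.5,4.5,18,-49.5,10)])
i=arm.camera_info("wrist");im=arm.get_image("wrist"); np.save("w14.npy",i); cv2.imwrite("pics/w14.png",im[:,:,::-1])
```

```text
21.85 [5.5e+02 2.0e-01 5.7e+01] yaw -48.9 F [ 0.4  0.2 -0. ] w 85.8 q1,6 [0.3  0.41] tilt z [9.63 2.42]
[-0.002, 0.001, 0.01, 0.2, -0.002, 0.001, 0.01, 0.1, -0.001, 0.001, 0.009, 0.2, -0.002, 0.001, 0.01, 0.1, 0.0, 0.0, 0.0, 0.0]
end [549.    4.5  17.4] -49.5
```

View pics/w14.png

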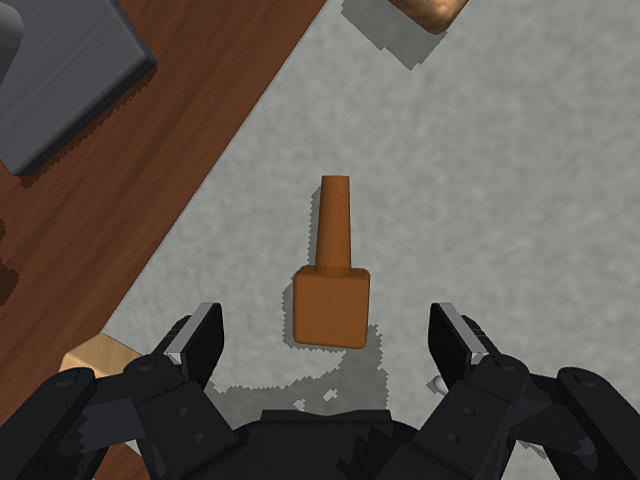

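{"op": "arm_command", "data": {"commands": [-0.003, 0.001, 0.01, 0.1, -0.002, 0.001, 0.01, 0.1, -0.002, 0.001, 0.009, 0.1, -0.002, 0.001, 0.007, 0, -0.001, 0, 0, 0]}}

```text
clock: 22.4
position: [546.2, 6.7, 17.1]
ee_rot: [0.907, -0.412, 0.068, -0.054]
contact_force: [-0.5, -0.9, 0.3]
gripper_width: 85.5
```

Run:
```python
from h import *
st(); plan([(549.5,4.5,18,-49.5,10)])
i=arm.camera_info("wrist");im=arm.get_image("wrist"); np.save("w15.npy",i); cv2.imwrite("pics/w15.png",im[:,:,::-1])
from fk import *
fitw("stopper","pics/w15.png","w15.npy",(559.3,-8.6,12,-.86),(1,1,0,1))
```

```text
22.4 [546.2   6.7  17.1] yaw -49.2 F [-0.5 -0.9  0.3] w 85.5 q1,6 [0.32 0.37] tilt z [9.61 2.4 ]
[0.004, -0.001, 0.0, 0.3, 0.0, 0.0, 0.0, 0.0, 0.0, 0.0, 0.0, 0.0, 0.0, 0.0, 0.0, 0.0, 0.0, 0.0, 0.0, 0.0]
end [549.5   4.3  17.6] -49.5
stopper [559.75  -8.52  12.  ] -49.5 0.071
```

View pics/w15.png

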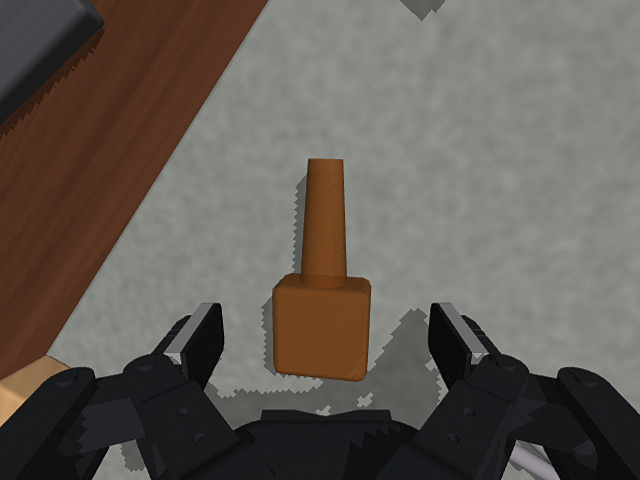

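{"op": "arm_command", "data": {"commands": [0.002, 0, 0, 0, 0, 0, 0, 0, 0, 0, 0, 0, 0, 0, 0, 0, 0, 0, 0, 0], "jaw": 0}}

```text
clock: 22.95
position: [548.8, 5.4, 19.4]
ee_rot: [0.907, -0.412, 0.069, -0.055]
contact_force: [0.9, -0.7, -2.6]
gripper_width: 39.5
```

{"op": "arm_command", "data": {"commands": [0, 0, 0.002, 0, 0, 0, 0.002, 0, 0, 0, 0.002, 0, 0, 0, 0.002, 0, 0, 0, 0.002, 0]}}

```text
clock: 23.45
position: [549.0, 5.5, 19.0]
ee_rot: [0.907, -0.411, 0.07, -0.054]
contact_force: [-8.4, 1.0, 18.0]
gripper_width: 39.5
```

Run:
```python
from h import *
st()
i=arm.camera_info("wrist");im=arm.get_image("wrist"); np.save("w16.npy",i); cv2.imwrite("pics/w16.png",im[:,:,::-1])
```

```text
23.45 [549.    5.5  19. ] yaw -49.1 F [-8.4  1.  18. ] w 39.5 q1,6 [0.31 0.37] tilt z [9.83 2.38]
```

View pics/w16.png

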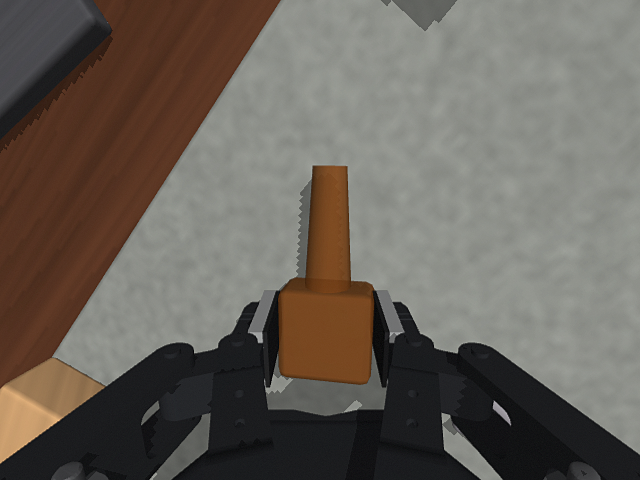

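{"op": "arm_command", "data": {"commands": [0, 0, -0.006, 0, 0, 0, -0.008, 0, 0, 0, -0.008, -4, 0, 0, 0, -7, 0, 0, 0, -7]}}

```text
clock: 24.0
position: [544.3, 4.2, 42.4]
ee_rot: [0.962, -0.259, 0.078, -0.043]
contact_force: [-0.2, 1.2, -2.2]
gripper_width: 39.9
```

Run:
```python
from h import *
st()
i=arm.camera_info("wrist");im=arm.get_image("wrist"); np.save("w17.npy",i); cv2.imwrite("pics/w17.png",im[:,:,::-1])
```

```text
24.0 [544.3   4.2  42.4] yaw -30.6 F [-0.2  1.2 -2.2] w 39.9 q1,6 [0.31 0.7 ] tilt z [9.81 2.39]
```

View pics/w17.png

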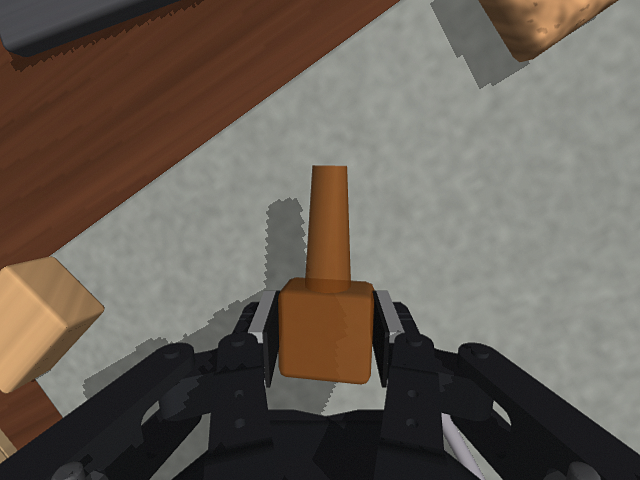

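{"op": "arm_command", "data": {"commands": [0.001, 0, 0, -7, 0.001, 0, 0.004, -6, 0, 0, 0.006, -2, 0, 0, 0.006, 0, 0, 0, 0.003, 0]}}

```text
clock: 24.55
position: [549.4, 3.9, 23.7]
ee_rot: [0.988, -0.13, 0.083, -0.032]
contact_force: [-0.6, -0.2, -1.6]
gripper_width: 39.5
```

Run:
```python
from h import *
st()
```

```text
24.55 [549.4   3.9  23.7] yaw -15.3 F [-0.6 -0.2 -1.6] w 39.5 q1,6 [0.31 0.97] tilt z [9.82 2.4 ]
```

{"op": "arm_command", "data": {"commands": [0, 0, 0.002, 0, 0, 0, 0.001, 0, 0, 0, 0.001, 0, 0, 0, 0.001, 0, 0, 0, 0, 0]}}

```text
clock: 25.05
position: [550.0, 3.9, 21.6]
ee_rot: [0.987, -0.131, 0.083, -0.032]
contact_force: [-1.8, -0.2, 2.1]
gripper_width: 39.6
```

Run:
```python
from h import *
st()
```

```text
25.05 [550.    3.9  21.6] yaw -15.5 F [-1.8 -0.2  2.1] w 39.6 q1,6 [0.31 0.97] tilt z [9.81 2.35]
```

{"op": "arm_command", "data": {"commands": [0, 0, 0, 0, 0, 0, 0, 0, 0, 0, 0, 0, 0, 0, 0.001, 0, 0, 0, 0.001, 0], "jaw": 0.7}}

```text
clock: 25.55
position: [552.0, 4.5, 20.4]
ee_rot: [0.987, -0.132, 0.084, -0.033]
contact_force: [0.6, 0.3, 0.1]
gripper_width: 59.9
```

Run:
```python
from h import *
st()
i=arm.camera_info("wrist");im=arm.get_image("wrist"); np.save("w18.npy",i); cv2.imwrite("pics/w18.png",im[:,:,::-1])
from fk import *
fitw("stopper","pics/w18.png","w18.npy",(567,0,12,-.26),(1,1,0,1))
```

```text
25.55 [552.    4.5  20.4] yaw -15.6 F [0.6 0.3 0.1] w 59.9 q1,6 [0.31 0.96] tilt z [10.03  2.41]
stopper [567.08  -2.02  12.  ] -15.7 0.066
```

View pics/w18.png

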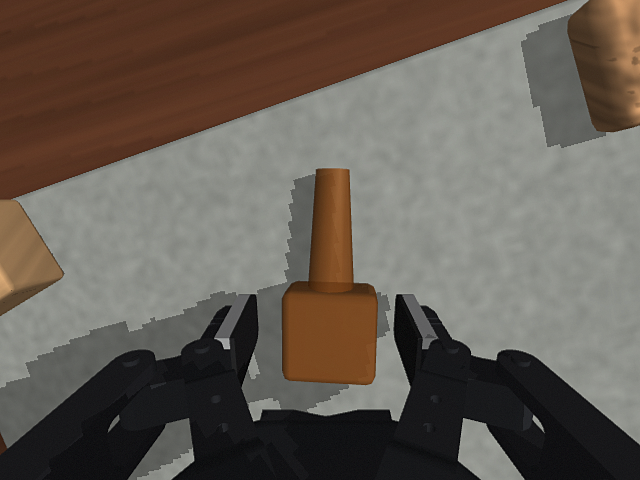

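{"op": "arm_command", "data": {"commands": [-0.002, 0.001, 0.002, 0, 0, 0.001, 0, 0, 0, 0, 0, 0, 0, 0, 0, 0, 0, 0, 0, 0], "jaw": 0}}

```text
clock: 26.1
position: [550.0, 3.3, 17.9]
ee_rot: [0.987, -0.132, 0.084, -0.033]
contact_force: [-1.1, -0.4, 1.5]
gripper_width: 38.7
```

Run:
```python
from h import *
st()
i=arm.camera_info("wrist");im=arm.get_image("wrist"); np.save("w19.npy",i); cv2.imwrite("pics/w19.png",im[:,:,::-1])
from fk import *
fitw("stopper","pics/w19.png","w19.npy",(567,-2,12,-.27),(1,1,0,1))
```

```text
26.1 [550.    3.3  17.9] yaw -15.6 F [-1.1 -0.4  1.5] w 38.7 q1,6 [0.31 0.96] tilt z [10.05  2.41]
stopper [567.86  -2.53  12.  ] -15.5 0.068
```

View pics/w19.png

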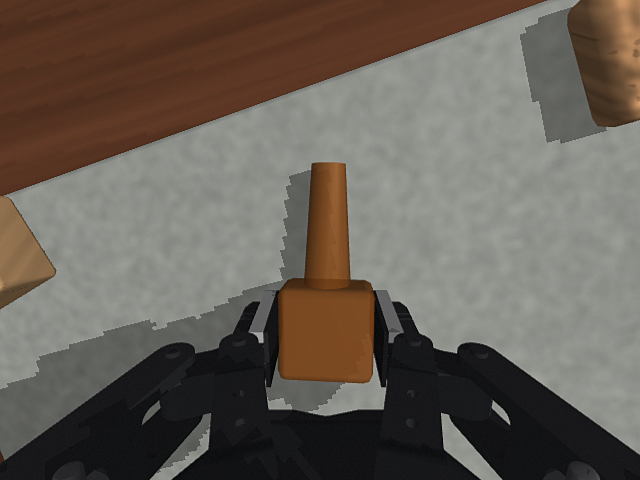

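```bash
cat > tgt.py <<'E'
from h import *
np.set_printoptions(precision=1,suppress=True)
R1=np.load("R1.npy");p1=np.load("p1.npy")
mt=R1.T@(np.array([567.5,-2.3,24])-p1); a=np.radians(-15.6); ax=R1.T@np.array([np.cos(a),np.sin(a),0]); up=R1.T@np.array([0,0,1.])
SPOT=np.array([608.8,69,180]); YC=-14.9
def rep():
    s=arm.read_state(); m=R.from_quat(s["ee_rot"]).as_matrix()
    mid=m@mt+s["position"]; d=m@ax; u=m@up
    print("mid",mid,"err",mid-SPOT,"axis yaw",np.degrees(np.arctan2(d[1],d[0])).round(2),"elev",np.degrees(np.arcsin(d[2])).round(2),"up",np.degrees(u[:2]),"vel",np.abs(s["joint_vel"]).max().round(4))
    return s,m,mid
E
python3 - <<'E'
from h import *
s=arm.read_state(); np.save("R1.npy",R.from_quat(s["ee_rot"]).as_matrix()); np.save("p1.npy",s["position"])
from tgt import *
s,m,mid=rep()
p=s["position"]
plan([(p[0],p[1],p[2]+16,-15,8),(p[0],p[1],p[2]+80,-15,22),(*(p+SPOT-mid-[5,10,5]),-15,22)])
E
```

```text
mid [567.5  -2.3  24. ] err [ -41.3  -71.3 -156. ] axis yaw -15.6 elev -0.0 up [-0.  0.] vel 0.0013
[0.001, -0.001, -0.008, -0.3, 0.002, 0.0, -0.008, -0.3, 0.003, -0.002, -0.021, 0.0, 0.003, -0.002, -0.021, 0.0, 0.004, -0.002, -0.021, 0.0]
[0.006, -0.015, -0.012, 0.0, 0.006, -0.015, -0.012, 0.0, 0.006, -0.015, -0.012, 0.0, 0.006, -0.014, -0.012, 0.0, 0.006, -0.015, -0.013, 0.0]
end [586.3  64.6 169.4] -15.0
```

{"op": "arm_command", "data": {"commands": [0.001, -0.001, -0.008, 0, 0.002, 0, -0.008, 0, 0.003, -0.002, -0.021, 0, 0.003, -0.002, -0.021, 0, 0.004, -0.002, -0.018, 0]}}

```text
clock: 26.65
position: [546.8, 2.1, 95.2]
ee_rot: [0.988, -0.133, 0.079, -0.03]
contact_force: [0.1, 0.3, -0.9]
gripper_width: 38.9
```

Run:
```python
from tgt import *
st(); s,m,mid=rep(); p=s["position"]; plan([(*(p+SPOT-mid-[3,5,4]),yaw()+.8,20)])
```

```text
26.65 [546.8   2.1  95.2] yaw -15.6 F [ 0.1  0.3 -0.9] w 38.9 q1,6 [0.3 1. ] tilt z [9.4 2.2]
mid [564.3  -3.5 101.1] err [-44.5 -72.5 -78.9] axis yaw -15.7 elev -0.62 up [0.7 0.1] vel 0.5178
[0.005, -0.014, -0.011, -0.1, 0.006, -0.014, -0.011, -0.1, 0.005, -0.013, -0.011, -0.2, 0.006, -0.014, -0.01, -0.1, 0.005, -0.013, -0.011, -0.2]
[0.006, -0.014, -0.01, -0.1, 0.0, 0.0, 0.0, 0.0, 0.0, 0.0, 0.0, 0.0, 0.0, 0.0, 0.0, 0.0, 0.0, 0.0, 0.0, 0.0]
end [588.4  70.  169.7] -14.8
```

{"op": "arm_command", "data": {"commands": [0.005, -0.014, -0.011, -0.1, 0.006, -0.014, -0.011, -0.1, 0.005, -0.013, -0.011, -0.2, 0.005, -0.012, -0.009, -0.2, 0.003, -0.007, -0.005, -0.2]}}

```text
clock: 27.15
position: [576.9, 52.1, 157.3]
ee_rot: [0.988, -0.127, 0.081, -0.031]
contact_force: [0.7, 0.2, -1.4]
gripper_width: 38.9
```

Run:
```python
from tgt import *
st(); s,m,mid=rep(); p=s["position"]; plan([(*(p+SPOT-mid),yaw()+.8,10)])
i=arm.camera_info("wrist");im=arm.get_image("wrist"); np.save("w20.npy",i); cv2.imwrite("pics/w20.png",im[:,:,::-1])
```

```text
27.15 [576.9  52.1 157.3] yaw -15.0 F [ 0.7  0.2 -1.4] w 38.9 q1,6 [0.4 0.9] tilt z [9.6 2.4]
mid [594.5  46.6 163.3] err [-14.3 -22.4 -16.7] axis yaw -15.05 elev -0.4 up [0.5 0.1] vel 0.1958
[0.003, -0.007, -0.003, -0.2, 0.003, -0.006, -0.003, -0.2, 0.002, -0.007, -0.004, -0.2, 0.003, -0.006, -0.003, -0.2, 0.0, 0.0, 0.0, 0.0]
end [591.5  73.9 173.9] -14.2
```

View pics/w20.png

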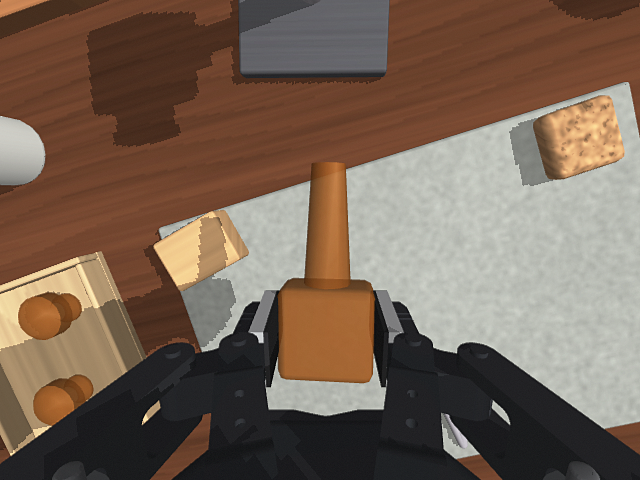

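{"op": "arm_command", "data": {"commands": [0.003, -0.007, -0.003, 0, 0.003, -0.006, -0.003, 0, 0.002, -0.007, -0.003, 0, 0.002, -0.003, -0.003, 0, 0, 0, 0, 0]}}

```text
clock: 27.7
position: [590.4, 72.4, 173.0]
ee_rot: [0.988, -0.127, 0.08, -0.031]
contact_force: [0.5, -0.1, -1.5]
gripper_width: 38.6
```

Run:
```python
from tgt import *
st(); s,m,mid=rep(); p=s["position"]; plan([(*(p+SPOT-mid),yaw(),10)])
for n in("top","scene"):
    im=arm.get_image(n); cv2.imwrite(f"pics/{n}1.png",im[:,:,::-1])
    for t in("stopper_mid","stopper_tip","camera_lens"):
        for k in arm.place_of(n,t)[:2]: W=w(n,k["centre"]); print(n,t,round(k["confidence"],2),W,proj(n,W))
a=cv2.imread("pics/top1.png")[125:245,270:390];b=cv2.imread("pics/scene1.png")[200:320,255:375]
cv2.imwrite("pics/show1.png",np.hstack([cv2.resize(q,(400,400),interpolation=cv2.INTER_CUBIC) for q in(a,b)]))
```

```text
27.7 [590.4  72.4 173. ] yaw -15.0 F [ 0.5 -0.1 -1.5] w 38.6 q1,6 [0.4 0.9] tilt z [9.5 2.3]
mid [608.   67.  178.9] err [-0.8 -2.  -1.1] axis yaw -15.07 elev -0.51 up [0.6 0.2] vel 0.0113
[0.0, -0.002, -0.001, 0.0, 0.0, 0.0, 0.0, 0.0, 0.0, 0.0, 0.0, 0.0, 0.0, 0.0, 0.0, 0.0, 0.0, 0.0, 0.0, 0.0]
end [590.7  74.3 174.1] -15.0
top stopper_tip 0.72 [585.  316.4   3.4] [220.6 250.5]
top stopper_tip 0.42 [492.3 548.7   3.9] [126.5 285.9]
top camera_lens 0.73 [720.9  40.1 180.3] [330.9 180.6]
top camera_lens 0.59 [ 671.3 -425.6  181. ] [535.4 203.6]
scene stopper_mid 0.73 [608.1  65.1 179.7] [321.8 232. ]
scene stopper_tip 0.83 [651.5  54.5 181.8] [321.9 243.3]
scene camera_lens 0.88 [728.4  35.8 183. ] [322.  265.4]
scene camera_lens 0.66 [608.1  67.  166.3] [322.5 235.4]
```

View pics/show1.png

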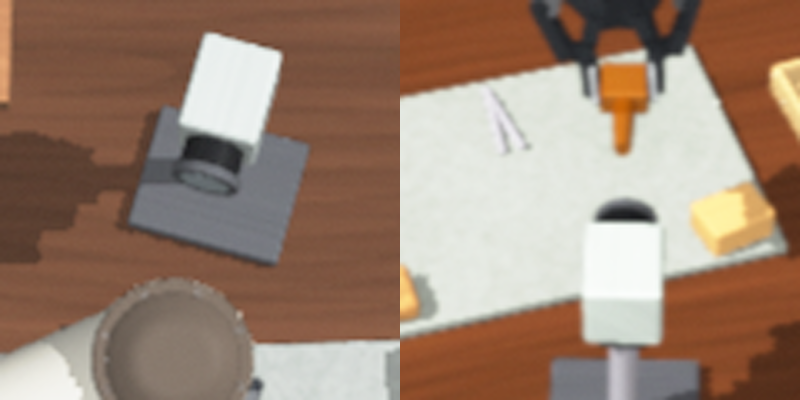

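{"op": "arm_command", "data": {"commands": [0, -0.002, -0.001, 0, 0, 0, 0, 0, 0, 0, 0, 0, 0, 0, 0, 0, 0, 0, 0, 0]}}

```text
clock: 28.6
position: [590.0, 73.7, 173.8]
ee_rot: [0.988, -0.127, 0.079, -0.031]
contact_force: [0.8, -0.6, -1.4]
gripper_width: 39.0
```

Run:
```python
from tgt import *
from fk import *
st(); s,m,mid=rep()
np.save("sc.npy",arm.camera_info("scene")); im=arm.get_image("scene"); cv2.imwrite("pics/scene2.png",im[:,:,::-1])
np.save("w21.npy",arm.camera_info("wrist")); im=arm.get_image("wrist"); cv2.imwrite("pics/w21.png",im[:,:,::-1])
fitw("stopper","pics/scene2.png","sc.npy",(608.8,69,168,-.26),(1,1,0,1))
fitw("stopper","pics/w21.png","w21.npy",(608.8,69,168,-.26),(1,1,0,1))
fitw("stopper","pics/w21.png","w21.npy",(608.8,69,168,-.26),(1,1,1,1))
st(); rep()
```

```text
28.6 [590.   73.7 173.8] yaw -15.1 F [ 0.8 -0.6 -1.4] w 39.0 q1,6 [0.41 0.88] tilt z [9.41 2.32]
mid [607.57  68.31 179.64] err [-1.23 -0.69 -0.36] axis yaw -15.11 elev -0.56 up [0.63 0.18] vel 0.0008
stopper [608.73  65.57 168.  ] -13.5 0.126
stopper [608.92  67.78 168.  ] -14.8 0.566
stopper [606.77  68.45 164.07] -14.7 0.56
28.7 [590.   73.7 173.8] yaw -15.1 F [-0.3 -0.2 -2.2] w 38.8 q1,6 [0.41 0.88] tilt z [9.41 2.32]
mid [607.6   68.32 179.66] err [-1.2  -0.68 -0.34] axis yaw -15.11 elev -0.56 up [0.63 0.18] vel 0.0019
```

View pics/scene2.png

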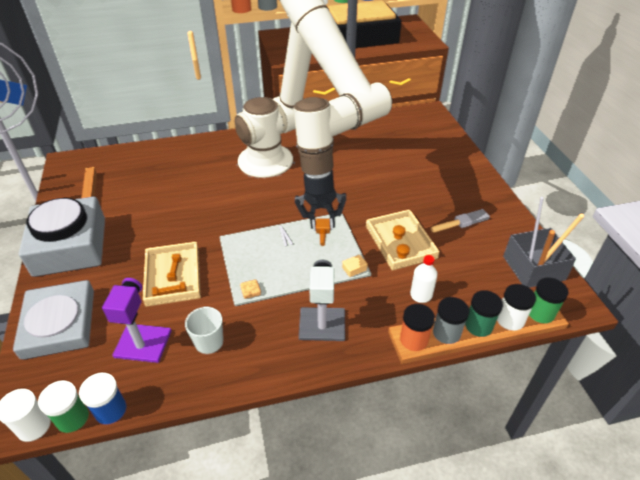

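```bash
python3 -c "
from bench import arm
print(arm.job_done())"
```

```text
the job is handed in; nothing more can be done
None
```

The knob and the knife rest are in their trays, and the stopper was being held still in front of the inspection camera when I handed the job in, at about 28.7 s.

- **Knob and knife rest:** I lowered each one until the force reading showed it touching the tray floor, then released it. Wrist pictures taken afterwards show the knob upright and the rest flat, both clear of the samples. The last scene picture shows both still there, with the tweezers, wood block and cork pad where they were.
- **Stopper:** I gripped it, turned it to the camera's direction, and set it down so it lay flat. I then gripped it again and lifted it to the spot. From the arm pose, its middle is about 1.5 mm from the target I measured. Its shank points within 0.3° of the lens direction and dips about 0.6°. The arm was at rest, and the force readings showed only small loads.
- **Checks that disagreed:**
  - **Scene picture:** A separate fit puts the middle about 3.5 mm to the side and the shank about 1.4° off the lens direction. The two fixed cameras also differ by 4 to 8 mm on where the lens is, so the sideways figure is uncertain by a few mm.
  - **Wrist picture:** The last fit was poor, because the fingers merge with the stopper in the image, so I did not rely on it.
- **Tool tilt:** The tool drifted to about 10° off vertical during the moves, and the commands could not correct it. I gripped the stopper again at its final heading so that this tilt would not carry into its level. The pads met its head a few degrees off square, so it may be turned slightly about its own long axis.

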